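# Sort the dental instruments into their trays

## Robot

A 6-joint arm with a two-finger parallel gripper is mounted at the origin on the work surface. World frame = base frame: x ahead of the robot, y to its left, z up, the work surface at z = 0. Lengths are in mm, angles in rad, forces in N, time in s.
With the tool pointing down it reaches from about 375 to 825 mm from the base axis. Payload 5.5 kg.
Tool frame: the origin (TCP) lies on the front face of the gripper's body, between the roots of the fingers; the fingertips stand 73 mm ahead of it and the grasp point (between the pads) lies 54 mm ahead of it (tip_reach is the distance from the TCP to the fingertips, in mm); z points along the fingers, y is the direction in which the jaws open and shut (so a half turn about z gives the same grasp; the last joint's range is limited). The gripper opens to 85 mm and grips with 20 to 120 N. Pads are 22 mm wide; open, the fingers measure 114 mm over their backs; the gripper's body (76 mm by 85 mm) begins 54 mm behind the grasp point. The pads swing forward as they close: fully open they stand 13 mm farther back than shut.
Start: joints at [-1.16, 0.314, -0.047, 1.21, 0, 1.571], TCP at [239.602, -550.078, 303.899] pointing down, gripper open.
Joint ranges: [-2.67, 2.67], [-0.69, 1.73], [-1.03, 1.25], [-2.08, 2.16], [-1.42, 1.45], [-3.14, 3.14]. Speed limits (rad/s): [2.39, 2.39, 3.01, 3.14, 3.14, 3.14].

## Interface

Orientations are given as a unit quaternion [w, x, y, z].
In Python, from station import get_obs, snapshot, hand_in, recognise, tip_reach gives the robot as it stands. The module is installed in compiled form; this text tells all that it offers.
- The arm moves only by the shell command python3 -m crank 'ROWS'. ROWS is JSON, a list of rows, each an object of numbers: "x", "y", "z": the shift along the tool's x, y, z in cm; "twist": the turn about the tool's z in degrees; "gripper": the closure, from 0 (fully open) to 1 (shut). In form: [{"x": .., "y": .., "z": .., "twist": .., "gripper": ..}, ...]. A call has 1 to 12 rows; each row shifts and turns the commanded pose from where the row before left it, along the tool's axes as they then stand; what a row does not reach is not made up. A row lasts 1/8 s, in which the tool goes at most 62.5 mm and 10.7 degrees, less where a joint would pass 70% of its speed; a pose out of reach is approached as far as the arm can. A call is refused whole if a number of a shift passes 6.25 or a number of a turn 10.7, either way. A call with a gripper value outside its range is refused whole. The fingers move at their own pace and stop on an object; the grip force is fixed at half the most. Time passes only in rows, so rows that do not move let the fingers close. It gives the time, the measured TCP pose, the force and the opening at its end, in the units of the state.
- get_obs(): the state, without advancing time (a new reading comes with each control period).
- snapshot(name): name is "scene" or "side" or "wrist"; returns a dict with "color" (384x512x3 uint8, red, green, blue), "fx", "fy", "cx", "cy" (pixels), "origin" and "orientation" of the camera in the world. Camera axes: x right, y down, z forward; pixel columns grow to the right and rows downward; lengths in mm; the calibration is good to about 2 mm. The wrist camera is an equidistant fisheye: a pixel r from the principal point sees the ray r / f radians off the axis. A picture is of the moment at which its call begins. There is no depth.
- hand_in(): hands the job in, once; it reports no verdict.
Trained networks look in a picture, given as the dict that the camera call returned (one of the last four; its "shot" number tells which), for a name from the list of things; names that differ only in an ending like _2 or _b are one class to them, and where a whole thing is asked for, a point or a joint stands for the part that bears it (a point fixed in the world has none). Each returns a list of dicts, best first, with "conf" (0 to 1); they miss things now and then, are a little off and sometimes report something else, mostly with a low value. They report only what shows in the picture. A call takes as long as a camera call. They do not tell look-alikes from the thing itself.
- recognise(picture, target): "location" ([x, y, z] in mm, in world coordinates, good to about 4 mm: the middle of the surface that is visible of it).
The state is a dict: "time": time; "joints": joint angles; "joint_vel": joint speeds; "joint_torque": joint torques, N m; "eef_pos": TCP position; "tool_rot": TCP orientation; "ft_force": force on the tool from outside, world axes, zero at the start; "torque": the same for the moment, N m; "finger_gap": finger opening in mm.
Only numpy, scipy, OpenCV 4.12 (cv2) and the standard library are available. Lean on these libraries where they do the work, as an engineer would, in place of code of your own. Each camera call takes 0.05 s, during which the arm holds its last target.

## Task

Sort the instruments left on the table: lay both handpieces flat in the large rectangular steel tray, not on top of one another; stand both steel cups upright on the floor of the white tray, not nested; and stand the bur block upright in the round steel dish. Set each one down gently without dropping it, let go of them all, and leave the jar and the plaster cast where they are.

Things in the scene. Friction and masses are not known exactly. Their poses are not given: they have to be found in the camera images.
- straight_handpiece: Straight dental handpiece, loose, 130 mm long over all. Square aluminium handle 20 x 20 x 80 mm with two dark bands, lying flat; 16 mm dark stub behind. Origin: centre of the handle's underside; x along the handle to the nose, z up. 90 g. In front, a straight steel nose tapering from 18 to 7 mm, 34 mm long.
- angled_handpiece: Contra-angle dental handpiece, loose, 139 mm long over all. Square aluminium handle 20 x 20 x 80 mm with two dark bands, lying flat; 16 mm dark stub behind. Origin: centre of the handle's underside; x along the handle to the nose, z up. 90 g. In front, a 12 mm thick neck bent sideways to +y with a small crosswise head: its bur tip is 76 mm ahead of the origin, 32 mm to +y, at the handle's mid height.
- wide_cup: Wide steel cup, loose, empty, open at the top, round with straight sides: outside diameter 60 mm, height 34 mm, wall 3 mm. Origin: centre of its underside, z up. About 80 g.
- small_cup: Small steel cup, loose, empty, open at the top, round with straight sides: outside diameter 44 mm, height 40 mm, wall 3 mm. Origin: centre of its underside, z up. About 60 g.
- bur_block: Bur block, loose: an aluminium block 56 mm (its x) by 34 mm (its y) by 28 mm high, with two rows of small burs standing 12 mm above its top within 22 mm of the centre along x and 10 mm along y. Origin: centre of its underside, z up. About 120 g.
- long_tray: Large rectangular shallow steel tray, fixed, for the handpieces: outside 196 mm (its x) by 146 mm (its y), walls 3 mm thick and 12 mm high over the table, floor 3 mm thick, open top, no dividers. Origin: centre of its underside, on the table.
- cup_tray: White plastic rectangular tray, fixed, for the cups: outside 190 mm (its x) by 110 mm (its y), walls 4 mm thick and 18 mm high over the table, floor 4 mm thick, open top, no dividers. Origin: centre of its underside, on the table.
- bur_dish: Round shallow steel dish, fixed, for the bur block: outside diameter 126 mm at the rim and 120 mm at the foot, wall 3 mm thick and 14 mm high over the table, floor 3 mm thick. Origin: centre of its underside, on the table.
- jar: Bystander: a loose closed amber glass jar with a white cap, 56 mm in diameter, 58 mm high. Origin: centre of its underside. To be left alone.
- cast: Bystander: a loose plaster dental cast, a base 62 mm (its x) by 70 mm (its y) by 20 mm with a horseshoe of teeth on top, 29 mm high over all. Origin: centre of its underside. To be left alone.
Not all that is in view belongs to the job. What is shaped like the small_cup but red is not meant.

How it is judged:
By the outcome, as a careful person would: the job done as asked, in the order asked, and still so for the second after the job is handed in, with the robot touching nothing.
It also fails if it takes over 128 s, if anything falls off the work surface, if the arm or the gripper's body presses on something with over 40 N, if the wrist force passes 120 N, or if a joint passes its speed limit or range.

## Working session

There is one attempt and no reset: what is moved stays moved. The work goes in short steps, Python scripts to look and compute and a shell command to move; the robot and the scene stay as the last step left them, time stands still between calls to the robot, and variables do not carry over. Pictures are saved under pics/ and viewed, and the job is handed in when it is done.

```bash
mkdir -p pics; ls; cat > h.py <<'E'
import numpy as np, cv2, json
from station import *
from scipy.spatial.transform import Rotation as R
def rot(q): return R.from_quat([q[1],q[2],q[3],q[0]]).as_matrix()
def save(p,name,crop=None,scale=1):
    im=p["color"][:,:,::-1].copy()
    if crop: im=im[crop[1]:crop[3],crop[0]:crop[2]]
    if scale!=1: im=cv2.resize(im,None,fx=scale,fy=scale,interpolation=cv2.INTER_CUBIC)
    cv2.imwrite("pics/"+name,im)
def ray(p,u,v,fish=False):
    x=(u-p["cx"])/p["fx"]; y=(v-p["cy"])/p["fy"]
    if fish:
        r=np.hypot(x,y); d=np.array([x/r*np.sin(r),y/r*np.sin(r),np.cos(r)]) if r>1e-9 else np.array([0,0,1.])
    else: d=np.array([x,y,1.])
    return np.array(p["origin"]),rot(p["orientation"])@d
def onz(p,u,v,z,fish=False):
    o,d=ray(p,u,v,fish); return (o+d*(z-o[2])/d[2])[:2]
def proj(p,P,fish=False):
    c=rot(p["orientation"]).T@(np.array(P,float)-np.array(p["origin"]))
    if fish:
        th=np.arctan2(np.hypot(c[0],c[1]),c[2]); h=np.hypot(c[0],c[1])+1e-9
        return np.array([p["cx"]+p["fx"]*th*c[0]/h,p["cy"]+p["fy"]*th*c[1]/h])
    return np.array([p["cx"]+p["fx"]*c[0]/c[2],p["cy"]+p["fy"]*c[1]/c[2]])
E
python3 - <<'E'
from h import *
o=get_obs(); print(o)
p=snapshot("scene"); save(p,"s0.png",scale=1.5)
print({k:p[k] for k in p if k!="color"})
for n in ["straight_handpiece","angled_handpiece","wide_cup","small_cup","bur_block","long_tray","cup_tray","bur_dish","jar","cast"]:
    print(n,[(np.round(d["location"]).tolist(),round(d["conf"],2),proj(p,d["location"]).round().tolist()) for d in recognise(p,n)])
q=snapshot("side"); save(q,"d0.png",scale=1.5)
print({k:q[k] for k in q if k!="color"})
w=snapshot("wrist"); save(w,"w0.png",scale=1.5)
print({k:w[k] for k in w if k!="color"})
E
```

```text
pics
{'time': 0.0, 'joints': array([-1.15999389e+00,  3.14224098e-01, -4.80495677e-02,  1.21019374e+00,
       -9.67749565e-06,  1.57078946e+00]), 'joint_vel': array([ 0.00020657, -0.00182032,  0.00117657, -0.00038431,  0.00133839,
        0.00026067]), 'joint_torque': array([-2.10617625e-03, -5.39590037e+01,  3.39750195e+01,  1.92748639e-02,
       -2.62761696e-04,  3.18900149e-06]), 'eef_pos': array([ 239.42946264, -549.6788973 ,  303.04854773]), 'tool_rot': array([-8.16988134e-04,  9.78978188e-01,  2.03963257e-01, -1.75150542e-04]), 'ft_force': array([-0.29411491, -0.45098358,  0.39039187]), 'torque': array([-0.04402874,  0.00693077, -0.02169956]), 'finger_gap': 85.51481752008813}
{'fx': 391.5351541135102, 'fy': 391.5351541135102, 'cx': 254.35536406459585, 'cy': 188.57057385305342, 'origin': array([1105.37940404,  383.29749198, 1005.08566536]), 'orientation': array([-0.14578662,  0.43963065,  0.84532451, -0.26626609]), 'shot': 1}
straight_handpiece [([632.0, -200.0, 16.0], 0.57, [184.0, 183.0])]
angled_handpiece [([463.0, 129.0, 16.0], 0.59, [302.0, 197.0])]
wide_cup [([424.0, -12
[... 455 characters left out ...]
460.0, -368.0, -1.0], 0.69, [180.0, 131.0])]
jar [([718.0, 331.0, 55.0], 0.97, [321.0, 296.0])]
cast [([703.0, -342.0, 20.0], 0.62, [134.0, 176.0]), ([463.0, 130.0, 13.0], 0.31, [302.0, 197.0])]
{'fx': 347.25724075873774, 'fy': 347.25724075873774, 'cx': 253.02524079205187, 'cy': 190.26243571710273, 'origin': array([504.51000733, 601.95556941, 744.61530743]), 'orientation': array([ 0.01950161, -0.05190498,  0.93554433, -0.34882999]), 'shot': 2}
{'fx': 297.3186396354542, 'fy': 297.3186396354542, 'cx': 257.73924595322023, 'cy': 195.3795911717661, 'origin': array([ 303.31132332, -522.93375116,  373.53455589]), 'orientation': array([ 0.11522965,  0.82849593, -0.5428891 , -0.0747532 ]), 'shot': 3}
```

View pics/s0.png

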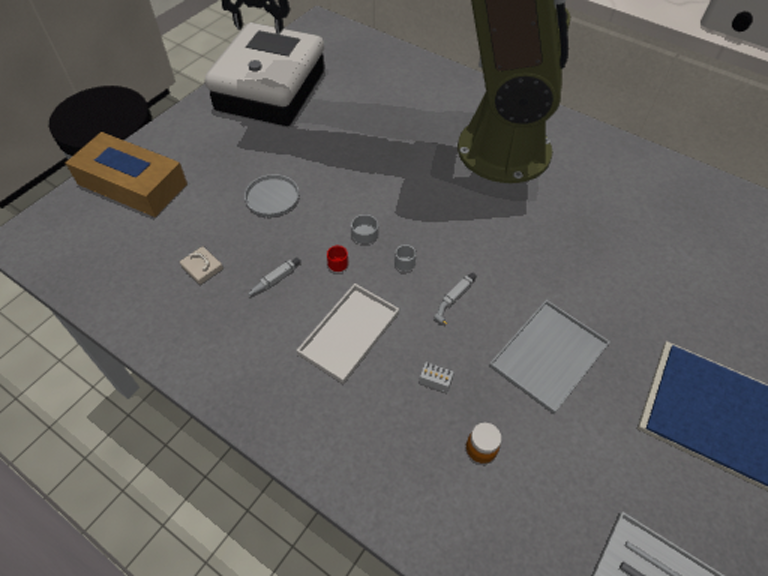

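View pics/d0.png

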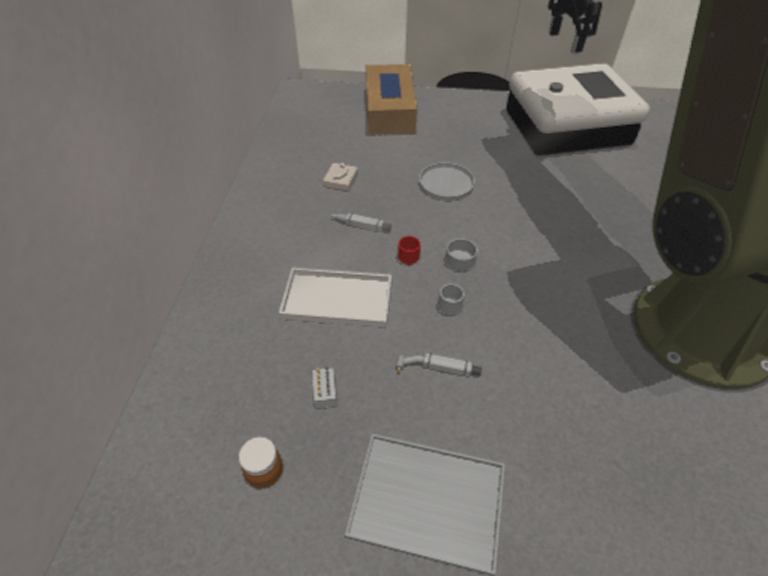

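View pics/w0.png

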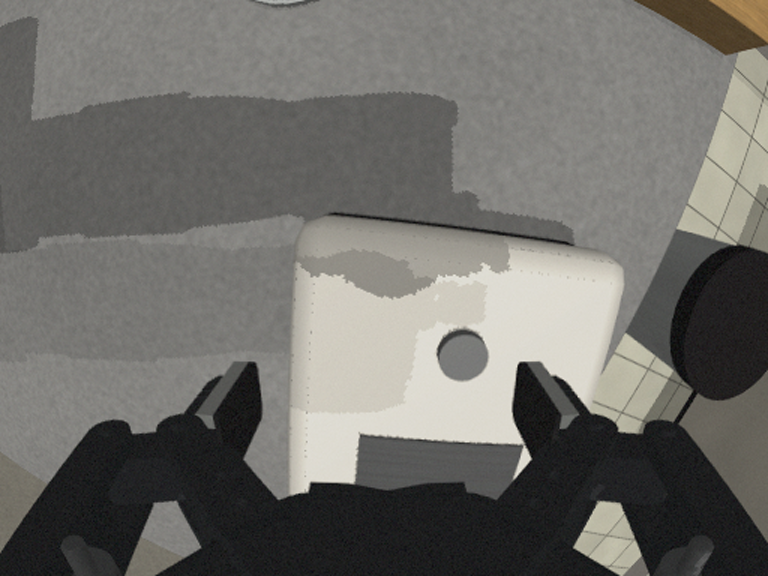

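The scene view shows the straight handpiece (184,183), the angled handpiece (303,197), the wide cup (243,152), and the bur block (291,251). There are two small-cup shapes: red at (225,173) and steel at (270,172). The steel one fits the description and the red one is the decoy. I'll confirm this in an enlarged crop and measure there.

```bash
python3 - <<'E'
from h import *
p=snapshot("scene"); q=snapshot("side")
save(p,"s1.png",(160,135,320,265),5); save(q,"d1.png",(170,130,330,285),4)
save(q,"d2.png",(160,270,350,384),4)
for n in ["straight_handpiece","angled_handpiece","wide_cup","small_cup","bur_block","long_tray","cup_tray","bur_dish","jar","cast"]:
    print(n,[(np.round(d["location"]).tolist(),round(d["conf"],2),proj(q,d["location"]).round().tolist()) for d in recognise(q,n)])
E
```

```text
straight_handpiece [([628.0, -194.0, 15.0], 0.74, [242.0, 148.0])]
angled_handpiece [([450.0, 134.0, 18.0], 0.59, [297.0, 243.0])]
wide_cup [([424.0, -133.0, 17.0], 0.96, [308.0, 167.0]), ([454.0, 134.0, 20.0], 0.54, [295.0, 242.0]), ([698.0, -337.0, 20.0], 0.2, [227.0, 117.0])]
small_cup [([446.0, 5.0, 24.0], 0.73, [300.0, 201.0]), ([530.0, -110.0, 26.0], 0.67, [271.0, 167.0]), ([459.0, -369.0, -1.0], 0.67, [298.0, 121.0])]
bur_block [([639.0, 202.0, 24.0], 0.78, [215.0, 258.0]), ([698.0, -337.0, 20.0], 0.33, [227.0, 117.0])]
long_tray [([463.0, 351.0, 5.0], 0.95, [287.0, 335.0])]
cup_tray [([651.0, -2.0, -1.0], 0.95, [225.0, 198.0])]
bur_dish [([459.0, -367.0, -1.0], 0.73, [298.0, 121.0])]
jar [([695.0, 338.0, 60.0], 0.7, [174.0, 306.0])]
cast [([701.0, -337.0, 23.0], 0.77, [226.0, 116.0])]
```

View pics/s1.png

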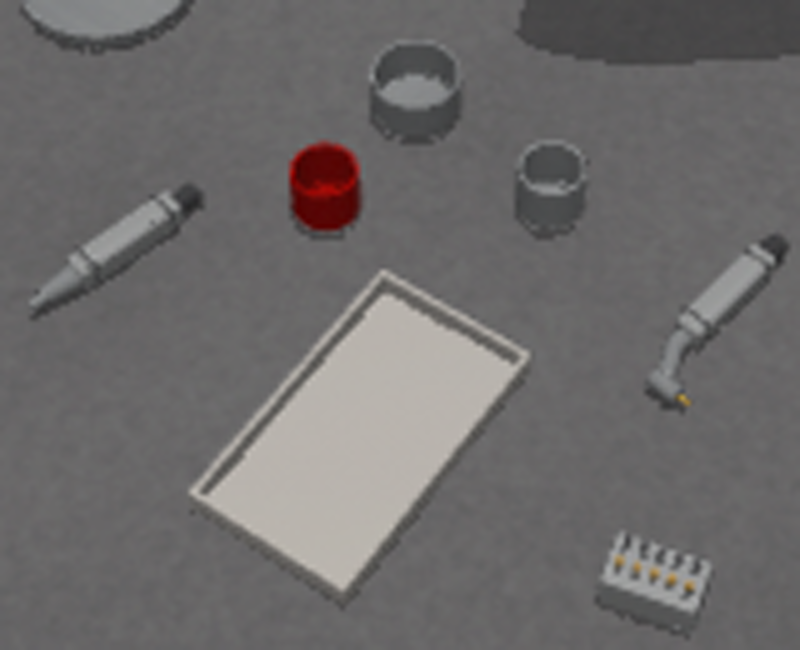

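View pics/d1.png

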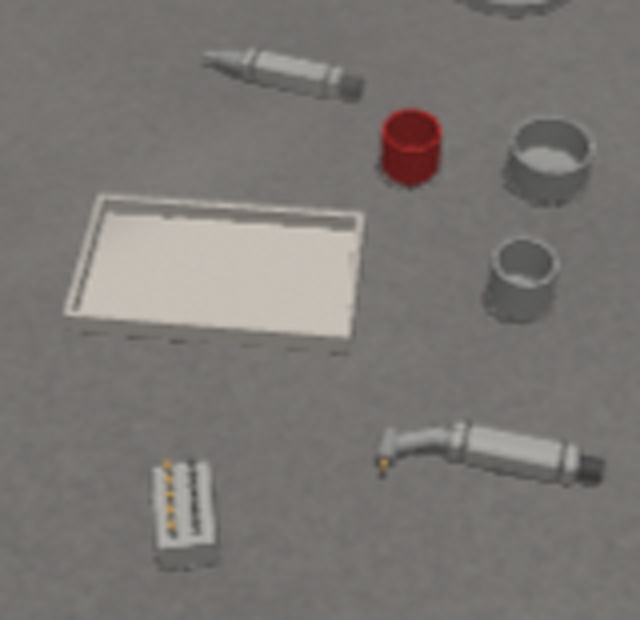

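View pics/d2.png

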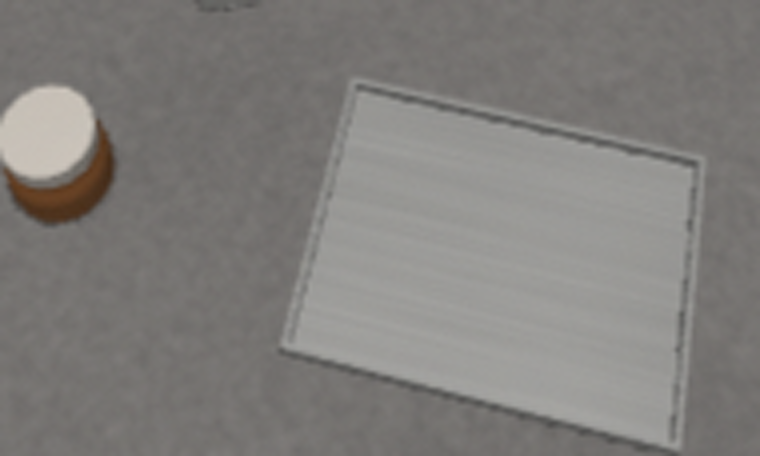

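The crops confirm it: the steel small cup is at scene (270,172) and side (300,200), and the red look-alike is at (225,173). Now I'll work out the poses.

```bash
python3 - <<'E'
from h import *
p=snapshot("scene"); q=snapshot("side")
S=lambda u,v:(160+(u+.5)/5-.5,135+(v+.5)/5-.5)
D=lambda u,v:(170+(u+.5)/4-.5,130+(v+.5)/4-.5)
D2=lambda u,v:(160+(u+.5)/4-.5,270+(v+.5)/4-.5)
def P(n,pt,z,c): print(n,np.round(onz(c,*pt,z),1))
for n,s,d,z in [("st tip",(33,312),(205,57),10),("st stub end",(199,194),(360,88),10),
 ("st rear band",(172,205),(335,82),14),("st front band",(84,266),(250,65),14),
 ("an stub end",(785,242),(603,469),10),("an bur tip",(687,402),(382,472),10),("an rear band",(765,258),(572,462),14),("an front band",(690,322),(458,440),14),
 ("wide rim",(415,74),(551,151),34),("wide base",(415,110),(550,171),0),("small rim",(551,167),(524,265),40),("small base",(549,212),(519,300),0),
 ]:
    P(n,S(*s),z,p);P("  side",D(*d),z,q)
for n,s,z in [("tray c1",(384,272),18),("tray c2",(528,355),18),("tray c3",(343,597),18),("tray c4",(192,492),18),
 ("bb c1",(619,530),28),("bb c2",(709,568),28),("bb c3",(690,614),28),("bb c4",(600,578),28)]: P(n,S(*s),z,p)
for n,s,z in [("tray c1",(98,196),18),("c2",(363,212),18),("c3",(350,338),18),("c4",(67,318),18),("bb ",(153,465),28),("bb",(209,461),28),("bb",(216,543),28),("bb",(157,549),28)]:P("side "+n,D(*s),z,q)
for s in [(353,80),(703,158),(678,448),(282,347)]: P("lt",D2(*s),12,q)
E
```

```text
st tip [ 701.  -211.5]
  side [ 697.8 -212.2]
st stub end [ 571.9 -186.8]
  side [ 572.4 -190. ]
st rear band [ 590.7 -192.8]
  side [ 591.9 -190.3]
st front band [ 658.7 -206.7]
  side [ 660.2 -202.4]
an stub end [387.8 138.5]
  side [390.7 133.9]
an bur tip [524.9 149.2]
  side [525.2 151. ]
an rear band [408.8 135.4]
  side [410.1 133.5]
an front band [477.2 122. ]
  side [480.3 125.4]
wide rim [ 426.5 -121.1]
  side [ 427.4 -113.4]
wide base [ 428.5 -120.2]
  side [ 424.3 -126.6]
small rim [443.7  -3.3]
  side [444.9   1. ]
small base [447.8   0. ]
  side [444.2  -1.3]
tray c1 [557.2 -50.6]
tray c2 [556.4  56. ]
tray c3 [747.4  61.2]
tray c4 [744.5 -48.8]
bb c1 [629.2 165.9]
bb c2 [620.4 219.2]
bb c3 [650.3 225. ]
bb c4 [660.3 173.2]
side tray c1 [746.2 -48.6]
side c2 [556.9 -54.2]
side c3 [554.6  57.3]
side c4 [742.2  61.5]
side bb  [661.5 172.4]
side bb [628.6 165.9]
side bb [615.3 219.6]
side bb [648.3 227.2]
lt [553.9 264.8]
lt [361.3 288.2]
lt [379.1 430.8]
lt [571.9 407.3]
```

```bash
cat >> h.py <<'E'
def state():
    o=get_obs(); M=rot(o["tool_rot"]); return o,M,np.degrees(np.arctan2(M[1,0],M[0,0]))
def plan(x,y,z,phi=None):
    o,M,f=state(); d=M.T@(np.array([x,y,z])-o["eef_pos"])/10
    tw=0
    if phi is not None:
        tw=-((phi-f+90)%180-90)
    print("t",round(o["time"],2),"pos",o["eef_pos"].round(1),"phi",round(f,1),"gap",round(o["finger_gap"],1),"F",o["ft_force"].round(1))
    print(" shift cm (before twist)",d.round(2),"len",round(np.linalg.norm(d),1),"twist",round(tw,1),"j6",round(np.degrees(o["joints"][5])))
    if phi is not None:
        c,s=np.cos(np.radians(tw)),np.sin(np.radians(tw))
        print(" shift cm (after twist)",(np.array([[c,s,0],[-s,c,0],[0,0,1]])@d).round(2))
E
python3 -c "
from h import *
print(tip_reach() if callable(tip_reach) else tip_reach)
plan(626.5,-198.3,200,-10.6)"
python3 -m crank '[{"x":0,"y":0,"z":0,"twist":10},{"twist":10},{"twist":10}]'
python3 -c "
from h import *
plan(626.5,-198.3,200,-10.6)"
```

```text
72.6
t 1.35 pos [ 239.6 -550.1  303.9] phi 23.5 gap 85.4 F [ 0.2 -0.4 -0.3]
 shift cm (before twist) [ 49.52 -16.8   10.39] len 53.3 twist 34.1 j6 90
 shift cm (after twist) [ 31.56 -41.69  10.39]
t 1.35 pos [ 239.6 -550.1  303.9] phi 23.5 gap 85.4 F [ 0.2 -0.4 -0.3]
 shift cm (before twist) [ 49.52 -16.8   10.39] len 53.3 twist 34.1 j6 90
 shift cm (after twist) [ 31.56 -41.69  10.39]$[0]: bad value
```

```bash

python3 -m crank '[{"x":0,"y":0,"z":0,"twist":10,"gripper":0},{"x":0,"y":0,"z":0,"twist":10,"gripper":0}]'
python3 -c "
from h import *
plan(626.5,-198.3,200,-10.6)"
```

```text
time: 1.6
eef_pos: [239.6, -550.1, 303.9]
tool_rot: [-0.0, 1.0, 0.028, -0.0]
ft_force: [-0.3, 0.1, 0.3]
finger_gap: 85.2
t 1.6 pos [ 239.6 -550.1  303.9] phi 3.2 gap 85.2 F [-0.3  0.1  0.3]
 shift cm (before twist) [ 40.6  -32.96  10.39] len 53.3 twist 13.8 j6 110
 shift cm (after twist) [ 31.56 -41.69  10.39]
```

```bash

python3 -m crank '[{"x":4.1,"y":-3.3,"z":0.6,"twist":0,"gripper":0},{"x":4.1,"y":-3.3,"z":0.6,"twist":0,"gripper":0},{"x":4.1,"y":-3.3,"z":0.6,"twist":0,"gripper":0},{"x":4.1,"y":-3.3,"z":0.6,"twist":0,"gripper":0},{"x":4.1,"y":-3.3,"z":0.6,"twist":0,"gripper":0},{"x":4.1,"y":-3.3,"z":0.6,"twist":0,"gripper":0},{"x":4.1,"y":-3.3,"z":0.6,"twist":0,"gripper":0},{"x":4.1,"y":-3.3,"z":0.6,"twist":0,"gripper":0},{"x":4.1,"y":-3.3,"z":0.6,"twist":0,"gripper":0},{"x":2,"y":-2,"z":0,"twist":0,"gripper":0}]'
python3 -m crank '[{"x":0,"y":0,"z":0,"twist":-10.6,"gripper":0.5},{"x":0,"y":0,"z":0,"twist":-10.6,"gripper":0.5},{"x":0,"y":0,"z":0,"twist":-10.6,"gripper":0.5},{"x":0,"y":0,"z":0,"twist":-10.6,"gripper":0.5},{"x":0,"y":0,"z":0,"twist":-10.6,"gripper":0.5},{"x":0,"y":0,"z":0,"twist":-10.6,"gripper":0.5},{"x":0,"y":0,"z":0,"twist":-10.6,"gripper":0.5},{"x":0,"y":0,"z":0,"twist":-10.6,"gripper":0.5}]'
python3 -m crank '[{"x":0,"y":0,"z":0,"twist":-10.6,"gripper":0.5},{"x":0,"y":0,"z":0,"twist":-10.6,"gripper":0.5},{"x":0,"y":0,"z":0,"twist":-10.6,"gripper":0.5},{"x":0,"y":0,"z":0,"twist":-10.6,"gripper":0.5},{"x":0,"y":0,"z":0,"twist":-10.6,"gripper":0.5},{"x":0,"y":0,"z":0,"twist":-10.6,"gripper":0.5},{"x":0,"y":0,"z":0,"twist":-10.6,"gripper":0.5}]'
python3 -c "
from h import *
plan(626.5,-198.3,140,169.4)
w=snapshot('wrist'); save(w,'w1.png',scale=1.5)
print(w['origin'],[ (proj(w,P,True)*1.5).round() for P in [(626.5,-198.3,20),(699.5,-212,10),(572,-188,10)]])
p=snapshot('scene'); 
print([(d['location'],d['conf']) for d in recognise(w,'straight_handpiece')])"
```

```text
time: 2.85
eef_pos: [609.9, -207.6, 249.1]
tool_rot: [-0.0, 0.999, 0.032, -0.0]
ft_force: [0.0, -0.4, -0.6]
finger_gap: 85.1
time: 3.85
eef_pos: [608.3, -209.7, 249.9]
tool_rot: [-0.0, 0.715, 0.699, -0.0]
ft_force: [0.2, 0.1, -0.6]
finger_gap: 42.4
time: 4.72
eef_pos: [608.3, -209.7, 249.8]
tool_rot: [-0.0, 0.149, 0.989, -0.0]
ft_force: [-0.3, -0.6, -0.4]
finger_gap: 42.9
t 4.72 pos [ 608.3 -209.7  249.8] phi 162.9 gap 42.9 F [-0.3 -0.6 -0.4]
 shift cm (before twist) [-1.4   1.62 10.98] len 11.2 twist -6.5 j6 -2
 shift cm (after twist) [-1.58  1.45 10.98]
[ 542.44634808 -189.81615731  319.4812418 ] [array([411., 289.]), array([419., 378.]), array([402., 209.])]
[([631.0, -200.2, 20.2], 0.8)]
```

View pics/w1.png

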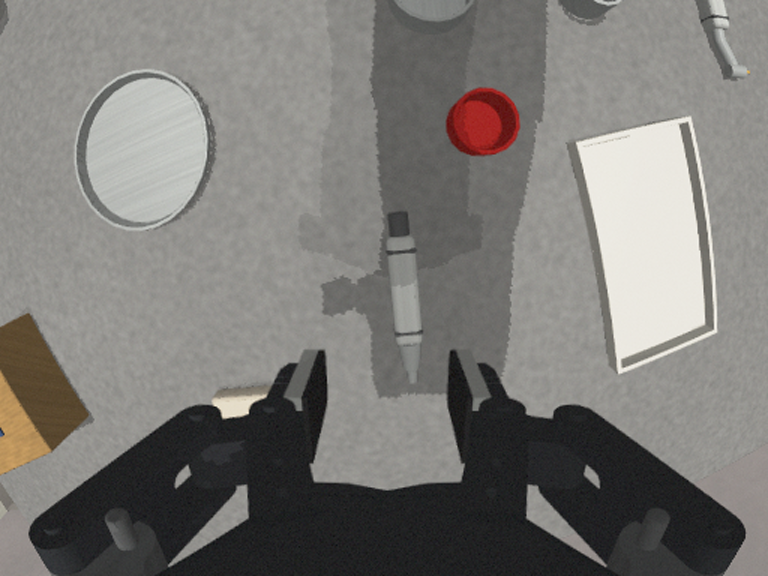

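Wrist picture: the straight handpiece runs from stub (398,213) to tip (412,383), within about 4 mm of my estimate. The dish is at upper left around (143,150), and the red cup at (483,122) is clear of the path. Now to grasp.

```bash

python3 -c "
from h import *
plan(628,-200.5,78,169.4)"
python3 -m crank '[{"x":0,"y":0,"z":0,"twist":-6.5,"gripper":0.5},{"x":-1.77,"y":1.27,"z":5,"twist":0,"gripper":0.5},{"x":0,"y":0,"z":6,"twist":0,"gripper":0.5},{"x":0,"y":0,"z":4,"twist":0,"gripper":0.5},{"x":0,"y":0,"z":0,"twist":0,"gripper":0.5}]'
python3 -c "
from h import *
plan(628,-200.5,78,169.4)
w=snapshot('wrist'); save(w,'w2.png',scale=1.5)"
```

```text
t 4.88 pos [ 608.3 -209.7  249.9] phi 162.4 gap 42.3 F [ 1.5 -0.4 -0. ]
 shift cm (before twist) [-1.6   1.47 17.19] len 17.3 twist -7.0 j6 -1
 shift cm (after twist) [-1.77  1.26 17.19]
time: 5.5
eef_pos: [625.3, -199.6, 96.3]
tool_rot: [-0.004, 0.097, 0.995, 0.001]
ft_force: [-0.2, 0.8, 0.3]
finger_gap: 42.2
t 5.5 pos [ 625.3 -199.6   96.3] phi 168.9 gap 42.2 F [-0.2  0.8  0.3]
 shift cm (before twist) [-0.29 -0.04  1.83] len 1.8 twist -0.5 j6 -7
 shift cm (after twist) [-0.29 -0.04  1.83]
```

View pics/w2.png

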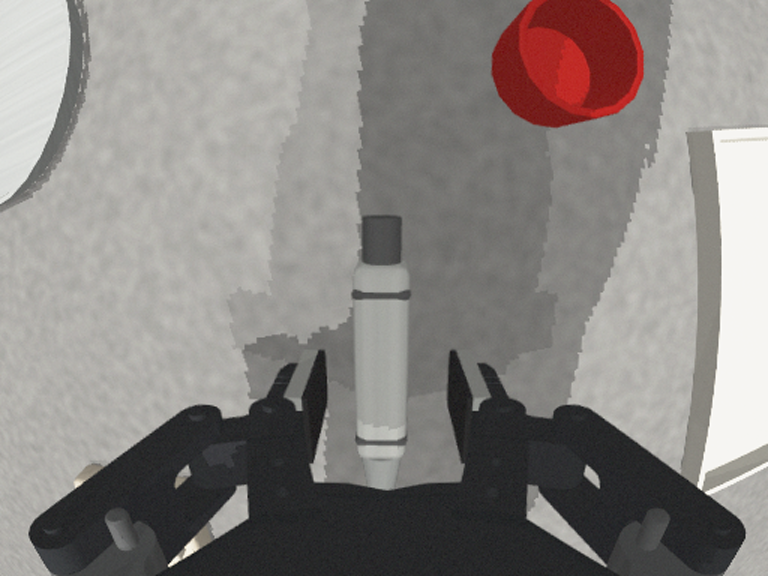

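```bash

python3 -m crank '[{"x":-0.3,"y":0,"z":0.9,"twist":0,"gripper":0.5},{"x":0,"y":0,"z":0.9,"twist":0,"gripper":0.5},{"x":0,"y":0,"z":0,"twist":0,"gripper":0.5},{"x":0,"y":0,"z":0,"twist":0,"gripper":0.9},{"x":0,"y":0,"z":0,"twist":0,"gripper":0.9},{"x":0,"y":0,"z":0,"twist":0,"gripper":0.9},{"x":0,"y":0,"z":0,"twist":0,"gripper":0.9}]'
python3 -c "
from h import *
plan(628,-200.5,78,169.4)"
python3 -m crank '[{"x":0,"y":0,"z":-0.5,"twist":0,"gripper":0.9},{"x":0,"y":0,"z":-2,"twist":0,"gripper":0.9},{"x":0,"y":0,"z":-5,"twist":0,"gripper":0.9},{"x":0,"y":0,"z":-3,"twist":0,"gripper":0.9},{"x":0,"y":0,"z":0,"twist":0,"gripper":0.9}]'
python3 -c "
from h import *
plan(473,313,180,173)
q=snapshot('side'); save(q,'d3.png',scale=1.5)
w=snapshot('wrist'); save(w,'w3.png',scale=1.5)"
```

```text
time: 6.42
eef_pos: [631.4, -201.3, 82.7]
tool_rot: [0.001, 0.096, 0.995, -0.0]
ft_force: [-1.8, 0.1, 6.4]
finger_gap: 17.9
t 6.42 pos [ 631.4 -201.3   82.7] phi 169.0 gap 17.9 F [-1.8  0.1  6.4]
 shift cm (before twist) [0.35 0.01 0.47] len 0.6 twist -0.4 j6 -7
 shift cm (after twist) [0.35 0.02 0.47]
time: 7.05
eef_pos: [632.7, -201.6, 189.8]
tool_rot: [0.003, 0.096, 0.995, -0.001]
ft_force: [0.5, -0.2, -0.8]
finger_gap: 18.3
t 7.05 pos [ 632.7 -201.6  189.8] phi 169.0 gap 18.3 F [ 0.5 -0.2 -0.8]
 shift cm (before twist) [25.47 47.49  0.83] len 53.9 twist -4.0 j6 -7
 shift cm (after twist) [22.13 49.14  0.83]
```

View pics/w3.png

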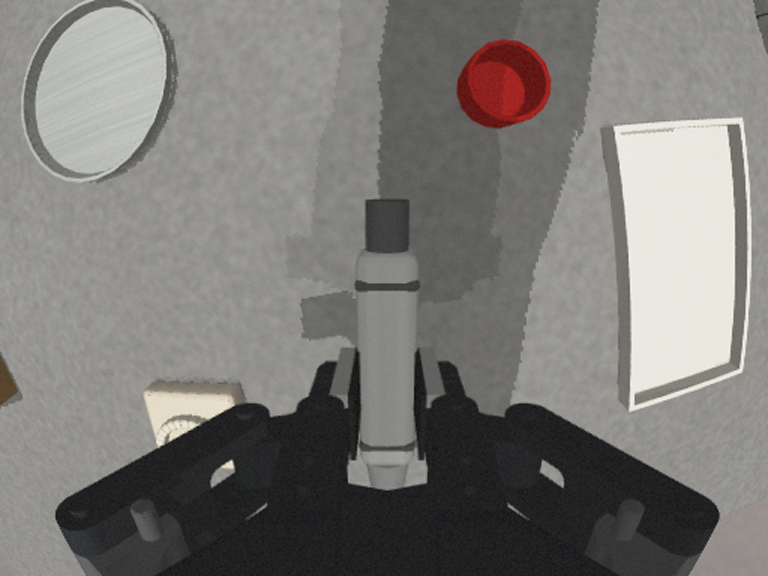

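```bash
python3 -c "
from h import *
for i in range(4):
    snapshot('side'); plan(473,313,180,173); print(get_obs()['joint_vel'].round(3))
"
```

```text
t 7.2 pos [ 630.2 -200.9  185.4] phi 169.0 gap 18.2 F [-0.2 -1.4 -0.8]
 shift cm (before twist) [25.21 47.46  0.61] len 53.7 twist -4.0 j6 -7
 shift cm (after twist) [21.86 49.09  0.61]
[ 0.     0.014 -0.01   0.001 -0.001 -0.001]
t 7.25 pos [ 630.  -200.8  185. ] phi 169.0 gap 18.3 F [-0.2  0.4 -1.7]
 shift cm (before twist) [25.18 47.46  0.59] len 53.7 twist -4.0 j6 -7
 shift cm (after twist) [21.84 49.08  0.59]
[ 0.     0.005 -0.002  0.001  0.002 -0.001]
t 7.3 pos [ 630.  -200.8  184.9] phi 169.0 gap 18.2 F [-0.8  0.1 -1.1]
 shift cm (before twist) [25.18 47.46  0.59] len 53.7 twist -4.0 j6 -7
 shift cm (after twist) [21.84 49.08  0.59]
[ 0.     0.001  0.006  0.002 -0.    -0.   ]
t 7.35 pos [ 630.1 -200.8  185.1] phi 169.0 gap 18.2 F [-0.3  0.3 -0.7]
 shift cm (before twist) [25.19 47.46  0.6 ] len 53.7 twist -4.0 j6 -7
 shift cm (after twist) [21.85 49.08  0.6 ]
[-0.001 -0.004  0.007  0.001 -0.002 -0.   ]
```

View pics/d3.png

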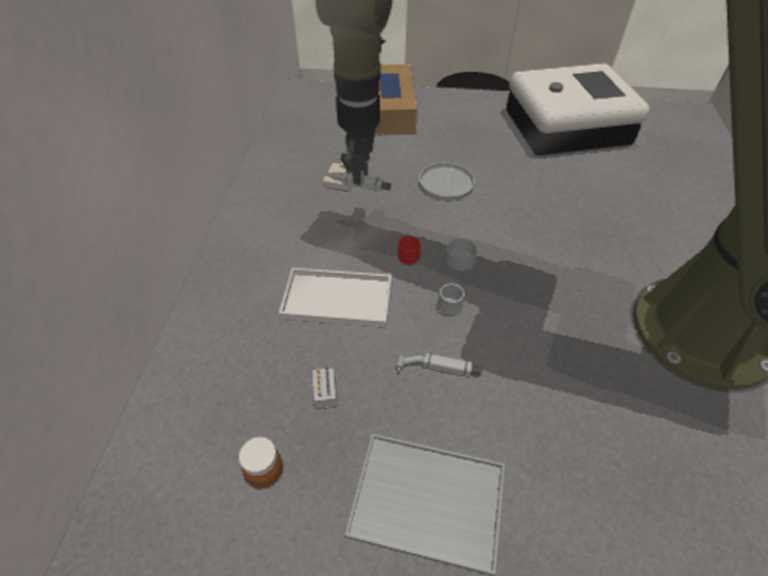

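```bash

python3 -c "
from h import *
plan(455.4,316,180,173)"
python3 -m crank '[{"x":0,"y":0,"z":0,"twist":-4,"gripper":0.9},{"x":2.42,"y":4.9,"z":0,"twist":0,"gripper":0.9},{"x":2.42,"y":4.9,"z":0,"twist":0,"gripper":0.9},{"x":2.42,"y":4.9,"z":0,"twist":0,"gripper":0.9},{"x":2.42,"y":4.9,"z":0,"twist":0,"gripper":0.9},{"x":2.42,"y":4.9,"z":0,"twist":0,"gripper":0.9},{"x":2.42,"y":4.9,"z":0,"twist":0,"gripper":0.9},{"x":2.42,"y":4.9,"z":0,"twist":0,"gripper":0.9},{"x":2.42,"y":4.9,"z":0,"twist":0,"gripper":0.9},{"x":2.42,"y":4.9,"z":0,"twist":0,"gripper":0.9},{"x":1.81,"y":5,"z":0,"twist":0,"gripper":0.9}]'
python3 -m crank '[{"x":0,"y":0,"z":3,"twist":0,"gripper":0.9},{"x":0,"y":0,"z":2,"twist":0,"gripper":0.9},{"x":0,"y":0,"z":0,"twist":0,"gripper":0.9},{"x":0,"y":0,"z":0,"twist":0,"gripper":0.9}]'
python3 -c "
from h import *
plan(455.4,316,86,173)
q=snapshot('side'); save(q,'d4.png',(160,220,360,384),4)
w=snapshot('wrist'); save(w,'w4.png',scale=1.5)"
```

```text
t 7.35 pos [ 630.1 -200.8  185.1] phi 169.0 gap 18.2 F [-0.3  0.3 -0.7]
 shift cm (before twist) [26.98 47.42  0.61] len 54.6 twist -4.0 j6 -7
 shift cm (after twist) [23.64 49.17  0.61]
time: 8.72
eef_pos: [455.0, 316.1, 186.1]
tool_rot: [-0.001, 0.061, 0.998, -0.0]
ft_force: [1.5, 0.6, -0.8]
finger_gap: 18.1
time: 9.22
eef_pos: [456.6, 314.8, 137.2]
tool_rot: [0.0, 0.061, 0.998, -0.0]
ft_force: [-0.0, 0.0, -1.2]
finger_gap: 18.4
t 9.22 pos [456.6 314.8 137.2] phi 173.0 gap 18.4 F [-0.   0.  -1.2]
 shift cm (before twist) [0.13 0.11 5.12] len 5.1 twist 0.0 j6 42
 shift cm (after twist) [0.13 0.11 5.12]
```

View pics/w4.png

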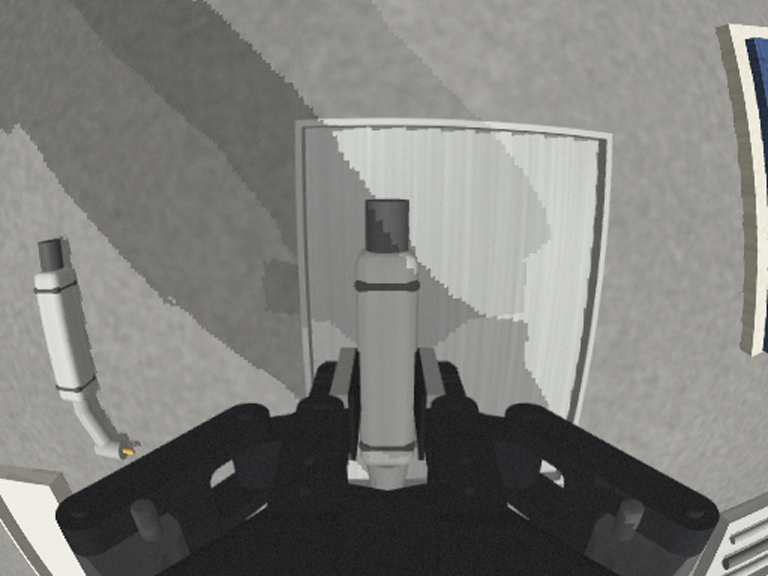

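View pics/d4.png

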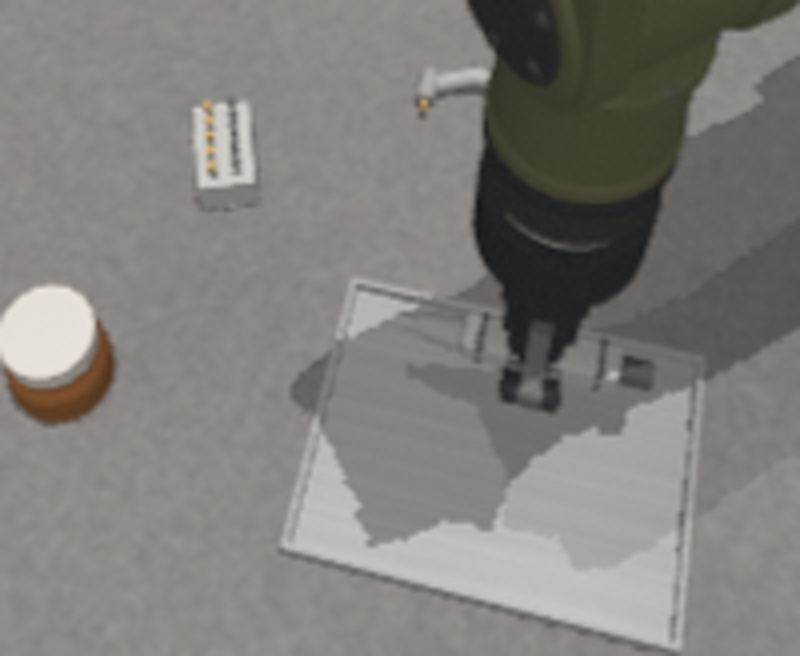

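The wrist and side views show the handpiece over the tray's near-left half, parallel to the wall and inside the rim. Lowering it.

```bash

python3 -m crank '[{"x":0.1,"y":0.1,"z":2.4,"twist":0,"gripper":0.9},{"x":0,"y":0,"z":1.5,"twist":0,"gripper":0.9},{"x":0,"y":0,"z":0.5,"twist":0,"gripper":0.9},{"x":0,"y":0,"z":0.2,"twist":0,"gripper":0.9},{"x":0,"y":0,"z":0,"twist":0,"gripper":0.9},{"x":0,"y":0,"z":0,"twist":0,"gripper":0.9}]'
python3 -c "
from h import *
plan(455.4,316,85,173)
q=snapshot('side'); save(q,'d5.png',(210,280,360,384),5)"
```

```text
time: 10.07
eef_pos: [455.9, 316.2, 91.4]
tool_rot: [0.0, 0.061, 0.998, 0.0]
ft_force: [-0.6, -0.6, -1.0]
finger_gap: 18.1
t 10.07 pos [455.9 316.2  91.4] phi 173.0 gap 18.1 F [-0.6 -0.6 -1. ]
 shift cm (before twist) [ 0.05 -0.02  0.64] len 0.6 twist 0.0 j6 42
 shift cm (after twist) [ 0.05 -0.02  0.64]
```

View pics/d5.png

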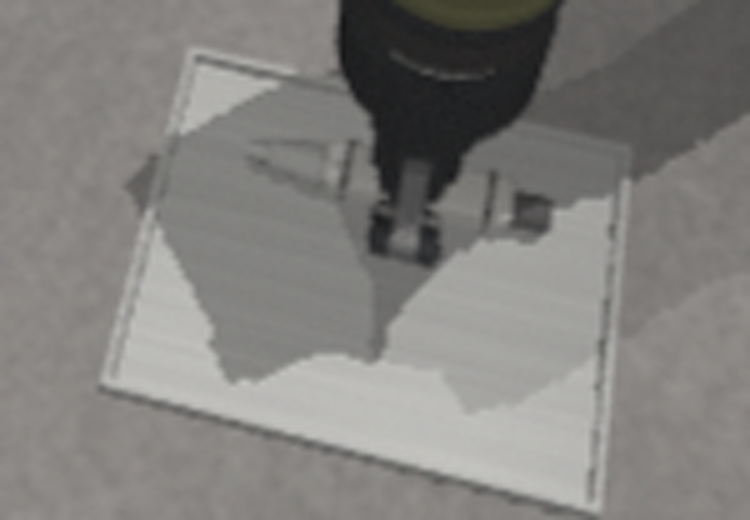

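Not touching yet. I'll descend in small steps, watching the force.

```bash

python3 -m crank '[{"x":0,"y":0,"z":0.2,"twist":0,"gripper":0.9},{"x":0,"y":0,"z":0.2,"twist":0,"gripper":0.9},{"x":0,"y":0,"z":0,"twist":0,"gripper":0.9},{"x":0,"y":0,"z":0,"twist":0,"gripper":0.9}]'
python3 -m crank '[{"x":0,"y":0,"z":0.2,"twist":0,"gripper":0.9},{"x":0,"y":0,"z":0,"twist":0,"gripper":0.9},{"x":0,"y":0,"z":0,"twist":0,"gripper":0.9}]'

```

```text
time: 10.62
eef_pos: [455.5, 315.9, 86.8]
tool_rot: [-0.0, 0.061, 0.998, -0.0]
ft_force: [-0.0, -0.5, -0.6]
finger_gap: 17.7
time: 11.0
eef_pos: [455.7, 316.0, 85.6]
tool_rot: [0.0, 0.061, 0.998, 0.0]
ft_force: [-1.6, -1.3, 6.5]
finger_gap: 18.1
```

Contact at z=85.6 with 6.5 N. Releasing slightly and lifting.

```bash

python3 -m crank '[{"x":0,"y":0,"z":0,"twist":0,"gripper":0.72},{"x":0,"y":0,"z":0,"twist":0,"gripper":0.65},{"x":0,"y":0,"z":0,"twist":0,"gripper":0.65},{"x":0,"y":0,"z":-1,"twist":0,"gripper":0.65},{"x":0,"y":0,"z":-3,"twist":0,"gripper":0.65},{"x":0,"y":0,"z":-5.5,"twist":0,"gripper":0.6},{"x":0,"y":0,"z":0,"twist":0,"gripper":0.6},{"x":0,"y":0,"z":0,"twist":0,"gripper":0.5}]'
python3 -c "
from h import *
plan(445,129,180,171.1)
w=snapshot('wrist'); save(w,'w5.png',scale=1.5)
print([ (proj(w,P,True)*1.5).round() for P in [(444.5,129,20),(524.5,149,10),(389.2,137.7,10)]])
print([(d['location'],d['conf']) for d in recognise(w,'angled_handpiece')])
"
```

```text
time: 12.0
eef_pos: [455.6, 316.0, 180.3]
tool_rot: [0.0, 0.061, 0.998, 0.0]
ft_force: [-0.3, 0.5, -0.2]
finger_gap: 42.7
t 12.0 pos [455.6 316.  180.3] phi 173.0 gap 42.7 F [-0.3  0.5 -0.2]
 shift cm (before twist) [ -1.22 -18.69   0.02] len 18.7 twist 1.9 j6 42
 shift cm (after twist) [ -1.85 -18.64   0.02]
[array([ 95., 315.]), array([160., 416.]), array([ 94., 226.])]
[([450.1, 132.7, 16.6], 0.71)]
```

View pics/w5.png

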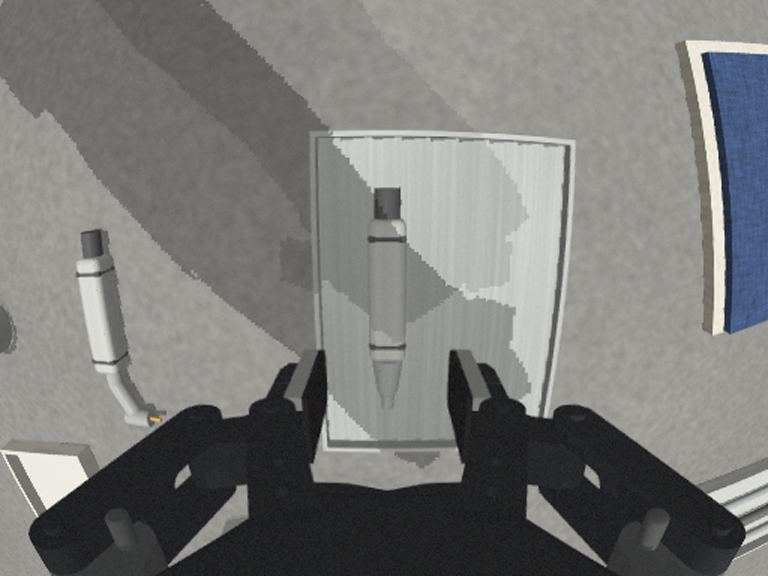

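The straight handpiece lies flat in the tray, stub (387,203) to tip (387,400). The angled one is at left, handle centre about (103,315). Going above it.

```bash

python3 -m crank '[{"x":-0.45,"y":-4.7,"z":0,"twist":0,"gripper":0.5},{"x":-0.45,"y":-4.7,"z":0,"twist":0,"gripper":0.5},{"x":-0.45,"y":-4.7,"z":0,"twist":0,"gripper":0.5},{"x":0,"y":-4.6,"z":0,"twist":1.9,"gripper":0.5},{"x":0,"y":0,"z":3,"twist":0,"gripper":0.5},{"x":0,"y":0,"z":0,"twist":0,"gripper":0.5},{"x":0,"y":0,"z":0,"twist":0,"gripper":0.5},{"x":0,"y":0,"z":0,"twist":0,"gripper":0.5}]'
python3 -c "
from h import *
plan(446,129.5,80,171.1)
w=snapshot('wrist'); save(w,'w6.png',scale=1.5)
print([ (proj(w,P,True)*1.5).round() for P in [(444.5,129,20),(524.5,149,10),(389.2,137.7,10)]])
"
```

```text
time: 13.1
eef_pos: [446.8, 129.4, 150.5]
tool_rot: [0.0, 0.077, 0.997, 0.0]
ft_force: [0.2, 0.0, -0.2]
finger_gap: 42.5
t 13.1 pos [446.8 129.4 150.5] phi 171.2 gap 42.5 F [ 0.2  0.  -0.2]
 shift cm (before twist) [ 0.09 -0.    7.05] len 7.1 twist 0.1 j6 25
 shift cm (after twist) [ 0.09 -0.    7.05]
[array([386., 312.]), array([443., 434.]), array([387., 192.])]
```

View pics/w6.png

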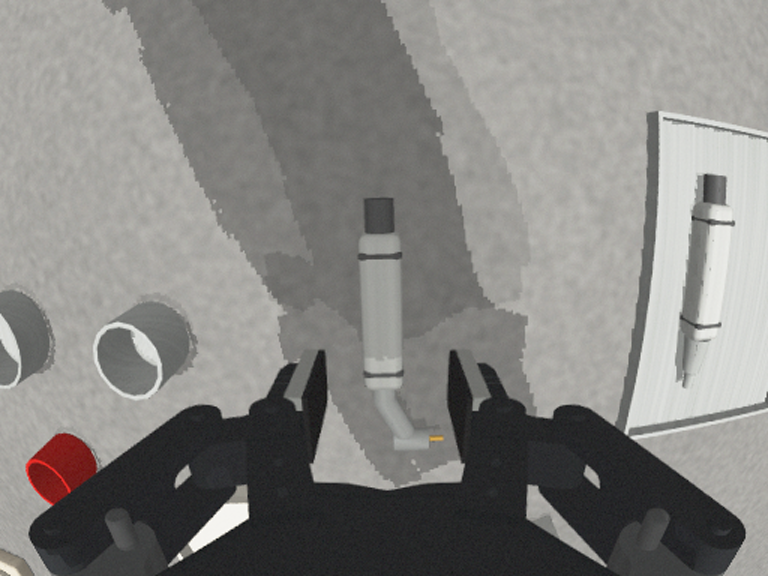

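```bash

python3 -m crank '[{"x":0.1,"y":-0.15,"z":0,"twist":-1.5,"gripper":0.5},{"x":0,"y":0,"z":4,"twist":0,"gripper":0.5},{"x":0,"y":0,"z":2.2,"twist":0,"gripper":0.5},{"x":0,"y":0,"z":0.9,"twist":0,"gripper":0.5},{"x":0,"y":0,"z":0,"twist":0,"gripper":0.5},{"x":0,"y":0,"z":0,"twist":0,"gripper":0.5},{"x":0,"y":0,"z":0,"twist":0,"gripper":0.9},{"x":0,"y":0,"z":0,"twist":0,"gripper":0.9},{"x":0,"y":0,"z":0,"twist":0,"gripper":0.9},{"x":0,"y":0,"z":0,"twist":0,"gripper":0.9},{"x":0,"y":0,"z":0,"twist":0,"gripper":0.9}]'
python3 -c "
from h import *
plan(446,129.5,80,171.1)
"
```

```text
time: 14.52
eef_pos: [445.7, 127.5, 79.9]
tool_rot: [0.001, 0.064, 0.998, 0.0]
ft_force: [0.0, -1.1, 6.0]
finger_gap: 18.5
t 14.53 pos [445.7 127.5  79.9] phi 172.6 gap 18.5 F [ 0.  -1.1  6. ]
 shift cm (before twist) [-0.    0.2  -0.01] len 0.2 twist 1.5 j6 23
 shift cm (after twist) [ 0.    0.2  -0.01]
```

```bash

python3 -m crank '[{"x":0,"y":0,"z":-0.5,"twist":0,"gripper":0.9},{"x":0,"y":0,"z":-2,"twist":0,"gripper":0.9},{"x":0,"y":0,"z":-5,"twist":0,"gripper":0.9},{"x":0,"y":0,"z":-2.5,"twist":0,"gripper":0.9},{"x":0,"y":0,"z":0,"twist":0,"gripper":0.9},{"x":0,"y":0,"z":0,"twist":0,"gripper":0.9},{"x":0,"y":0,"z":0,"twist":0,"gripper":0.9}]'
python3 -c "
from h import *
plan(457,371.2,180,173)
"
```

```text
time: 15.4
eef_pos: [444.0, 127.1, 177.5]
tool_rot: [-0.001, 0.064, 0.998, -0.0]
ft_force: [-0.0, 0.5, -1.3]
finger_gap: 18.4
t 15.4 pos [444.  127.1 177.5] phi 172.6 gap 18.4 F [-0.   0.5 -1.3]
 shift cm (before twist) [ 1.84 24.38 -0.27] len 24.4 twist -0.4 j6 23
 shift cm (after twist) [ 1.69 24.39 -0.27]
```

```bash

python3 -m crank '[{"x":0.46,"y":4.88,"z":0,"twist":0,"gripper":0.9},{"x":0.46,"y":4.88,"z":0,"twist":0,"gripper":0.9},{"x":0.46,"y":4.88,"z":0,"twist":0,"gripper":0.9},{"x":0.46,"y":4.88,"z":0,"twist":0,"gripper":0.9},{"x":0,"y":4.88,"z":0,"twist":0,"gripper":0.9},{"x":0,"y":0,"z":3,"twist":-0.4,"gripper":0.9},{"x":0,"y":0,"z":0,"twist":0,"gripper":0.9},{"x":0,"y":0,"z":0,"twist":0,"gripper":0.9},{"x":0,"y":0,"z":0,"twist":0,"gripper":0.9}]'
python3 -c "
from h import *
plan(457,371.2,85,173)
w=snapshot('wrist'); save(w,'w7.png',scale=1.5)
q=snapshot('side'); save(q,'d7.png',(160,270,360,384),4)
"
```

```text
time: 16.52
eef_pos: [458.6, 371.4, 149.8]
tool_rot: [0.0, 0.061, 0.998, 0.0]
ft_force: [0.2, 0.9, -1.3]
finger_gap: 18.1
t 16.52 pos [458.6 371.4 149.8] phi 173.0 gap 18.1 F [ 0.2  0.9 -1.3]
 shift cm (before twist) [ 0.16 -0.05  6.48] len 6.5 twist -0.0 j6 46
 shift cm (after twist) [ 0.16 -0.05  6.48]
```

View pics/w7.png

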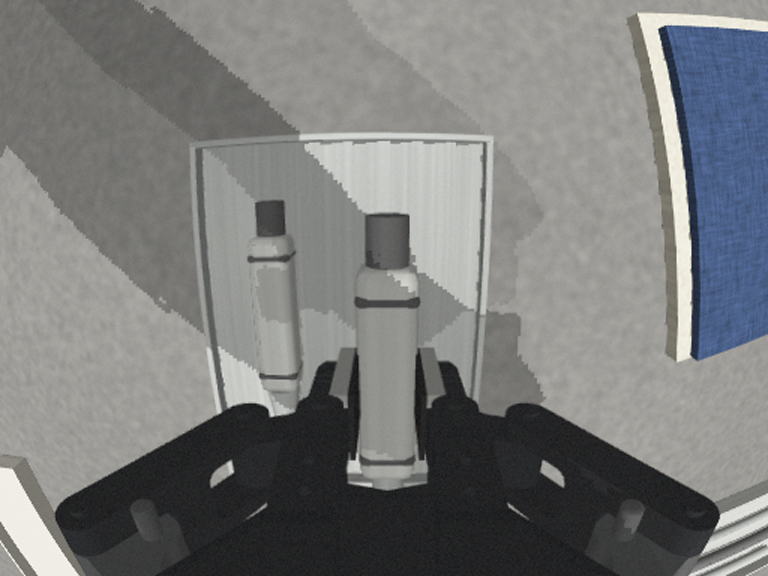

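View pics/d7.png

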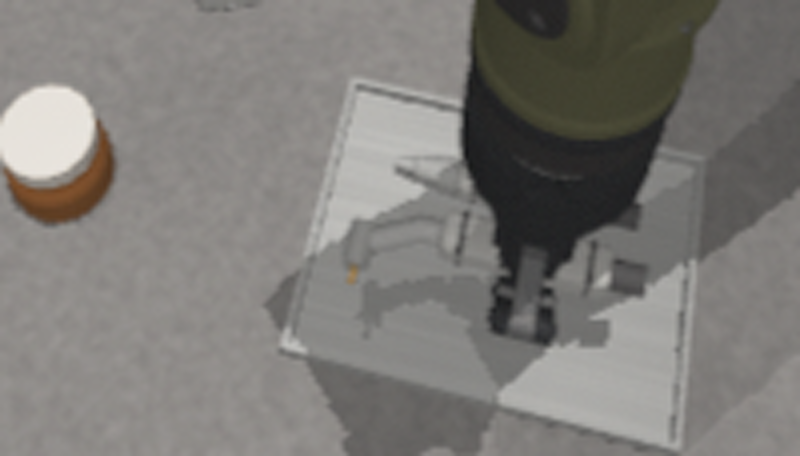

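```bash

python3 -m crank '[{"x":0.4,"y":0,"z":2.5,"twist":0,"gripper":0.9},{"x":0,"y":0,"z":2.5,"twist":0,"gripper":0.9},{"x":0,"y":0,"z":0.9,"twist":0,"gripper":0.9},{"x":0,"y":0,"z":0.2,"twist":0,"gripper":0.9},{"x":0,"y":0,"z":0,"twist":0,"gripper":0.9},{"x":0,"y":0,"z":0,"twist":0,"gripper":0.9},{"x":0,"y":0,"z":0,"twist":0,"gripper":0.9}]'
python3 -m crank '[{"x":0,"y":0,"z":0.2,"twist":0,"gripper":0.9},{"x":0,"y":0,"z":0,"twist":0,"gripper":0.9},{"x":0,"y":0,"z":0,"twist":0,"gripper":0.9}]'

```

```text
time: 17.5
eef_pos: [454.4, 372.5, 88.5]
tool_rot: [0.0, 0.061, 0.998, 0.0]
ft_force: [0.2, 0.1, -1.4]
finger_gap: 18.1
time: 17.88
eef_pos: [454.0, 372.1, 85.8]
tool_rot: [-0.0, 0.061, 0.998, -0.0]
ft_force: [0.3, 0.2, -1.2]
finger_gap: 18.6
```

```bash

python3 -m crank '[{"x":0,"y":0,"z":0.2,"twist":0,"gripper":0.9},{"x":0,"y":0,"z":0,"twist":0,"gripper":0.9},{"x":0,"y":0,"z":0,"twist":0,"gripper":0.9}]'

```

```text
time: 18.25
eef_pos: [454.1, 372.2, 83.9]
tool_rot: [-0.0, 0.061, 0.998, -0.0]
ft_force: [0.4, -1.1, -0.8]
finger_gap: 18.5
```

```bash

python3 -m crank '[{"x":0,"y":0,"z":0.1,"twist":0,"gripper":0.9},{"x":0,"y":0,"z":0,"twist":0,"gripper":0.9},{"x":0,"y":0,"z":0,"twist":0,"gripper":0.9}]'

```

```text
time: 18.62
eef_pos: [454.2, 372.2, 83.0]
tool_rot: [0.0, 0.061, 0.998, 0.0]
ft_force: [0.4, 0.0, 0.2]
finger_gap: 18.4
```

```bash

python3 -m crank '[{"x":0,"y":0,"z":0.1,"twist":0,"gripper":0.9},{"x":0,"y":0,"z":0,"twist":0,"gripper":0.9},{"x":0,"y":0,"z":0,"twist":0,"gripper":0.9}]'

```

```text
time: 19.0
eef_pos: [454.1, 372.3, 83.0]
tool_rot: [0.0, 0.061, 0.998, 0.0]
ft_force: [-2.1, -2.8, 8.6]
finger_gap: 18.5
```

Seated (8.6 N). Release, lift, and check.

```bash

python3 -m crank '[{"x":0,"y":0,"z":0,"twist":0,"gripper":0.72},{"x":0,"y":0,"z":0,"twist":0,"gripper":0.65},{"x":0,"y":0,"z":0,"twist":0,"gripper":0.65},{"x":0,"y":0,"z":-1,"twist":0,"gripper":0.65},{"x":0,"y":0,"z":-3,"twist":0,"gripper":0.65},{"x":0,"y":0,"z":-5.5,"twist":0,"gripper":0.3},{"x":0,"y":0,"z":0,"twist":0,"gripper":0},{"x":0,"y":0,"z":0,"twist":0,"gripper":0}]'
python3 -c "
from h import *
plan(427,-120,160,173)
w=snapshot('wrist'); save(w,'w8.png',scale=1.5)"
```

```text
time: 20.0
eef_pos: [454.1, 372.2, 177.3]
tool_rot: [0.0, 0.061, 0.998, 0.0]
ft_force: [-0.6, -0.6, -0.1]
finger_gap: 82.4
t 20.0 pos [454.1 372.2 177.3] phi 173.0 gap 82.4 F [-0.6 -0.6 -0.1]
 shift cm (before twist) [ -3.27 -49.19   1.7 ] len 49.3 twist 0.0 j6 46
 shift cm (after twist) [ -3.3  -49.19   1.7 ]
```

View pics/w8.png

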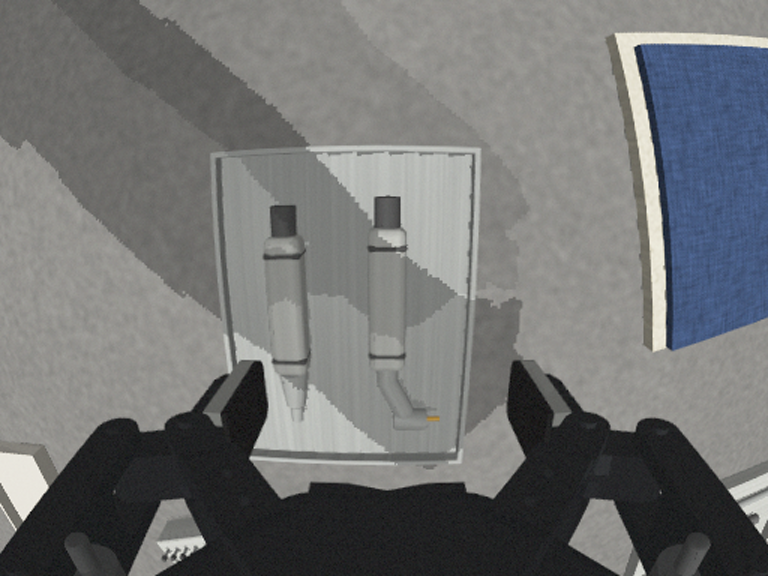

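Both handpieces lie side by side, flat in the tray and clear of each other and the walls. Next is the wide cup.

```bash

python3 -m crank '[{"x":-0.3,"y":-5,"z":0,"twist":0,"gripper":0},{"x":-0.3,"y":-5,"z":0,"twist":0,"gripper":0},{"x":-0.3,"y":-5,"z":0,"twist":0,"gripper":0},{"x":-0.3,"y":-5,"z":0,"twist":0,"gripper":0},{"x":-0.3,"y":-5,"z":0,"twist":0,"gripper":0},{"x":-0.3,"y":-5,"z":0,"twist":0,"gripper":0},{"x":-0.3,"y":-5,"z":0,"twist":0,"gripper":0},{"x":-0.3,"y":-5,"z":0,"twist":0,"gripper":0},{"x":-0.3,"y":-5,"z":0,"twist":0,"gripper":0},{"x":-0.6,"y":-4.2,"z":0,"twist":0,"gripper":0},{"x":0,"y":0,"z":0,"twist":0,"gripper":0},{"x":0,"y":0,"z":0,"twist":0,"gripper":0}]'
python3 -c "
from h import *
w=snapshot('wrist'); save(w,'w9.png',scale=1.5)
plan(427,-120,140,173)
print([ (proj(w,P,True)*1.5).round() for P in [(426.5,-120,34),(426.5,-120,0)]])
print([(d['location'],d['conf']) for d in recognise(w,'wide_cup')],[(d['location'],d['conf']) for d in recognise(w,'small_cup')])
"
```

```text
time: 21.55
eef_pos: [426.3, -119.7, 175.9]
tool_rot: [-0.001, 0.061, 0.998, 0.0]
ft_force: [0.4, 0.3, -0.0]
finger_gap: 85.2
t 21.6 pos [ 426.5 -119.4  176.1] phi 173.1 gap 85.1 F [-1.3 -0.2 -0.5]
 shift cm (before twist) [-0.07 -0.06  3.61] len 3.6 twist 0.1 j6 -9
 shift cm (after twist) [-0.07 -0.06  3.61]
[array([387., 311.]), array([387., 292.])]
[([429.9, -123.9, 3.3], 0.83), ([448.0, -3.1, 23.5], 0.54)] [([451.4, -3.1, 27.4], 0.91), ([514.8, -123.1, 20.9], 0.75)]
```

View pics/w9.png

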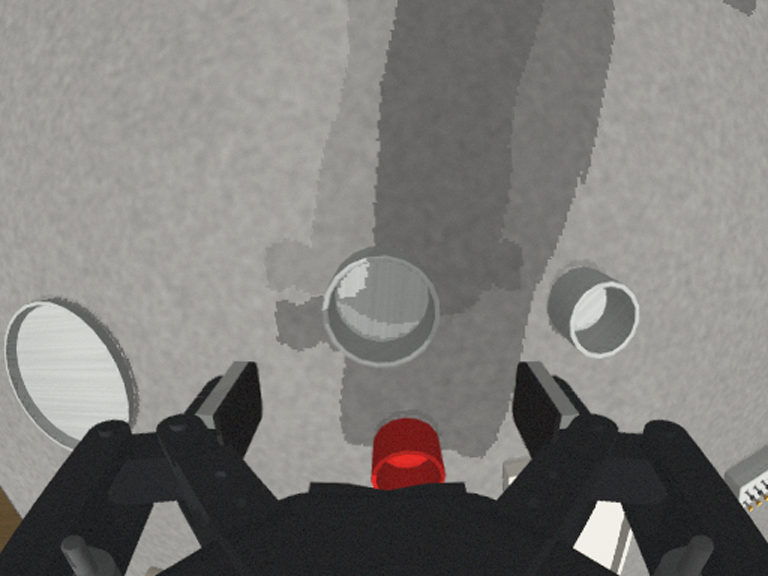

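```bash

python3 -m crank '[{"x":-0.1,"y":-0.25,"z":4,"twist":0,"gripper":0},{"x":0,"y":0,"z":3.5,"twist":0,"gripper":0},{"x":0,"y":0,"z":1.7,"twist":0,"gripper":0},{"x":0,"y":0,"z":0,"twist":0,"gripper":0},{"x":0,"y":0,"z":0,"twist":0,"gripper":0},{"x":0,"y":0,"z":0,"twist":0,"gripper":0}]'
python3 -c "
from h import *
plan(427,-122,84,173)
w=snapshot('wrist'); save(w,'w10.png',scale=1.5)
"
```

```text
time: 22.45
eef_pos: [428.7, -122.8, 85.9]
tool_rot: [0.001, 0.061, 0.998, -0.0]
ft_force: [-0.0, 0.9, -0.3]
finger_gap: 85.3
t 22.45 pos [ 428.7 -122.8   85.9] phi 173.1 gap 85.3 F [-0.   0.9 -0.3]
 shift cm (before twist) [0.18 0.06 0.19] len 0.3 twist 0.1 j6 -9
 shift cm (after twist) [0.18 0.06 0.19]
```

View pics/w10.png

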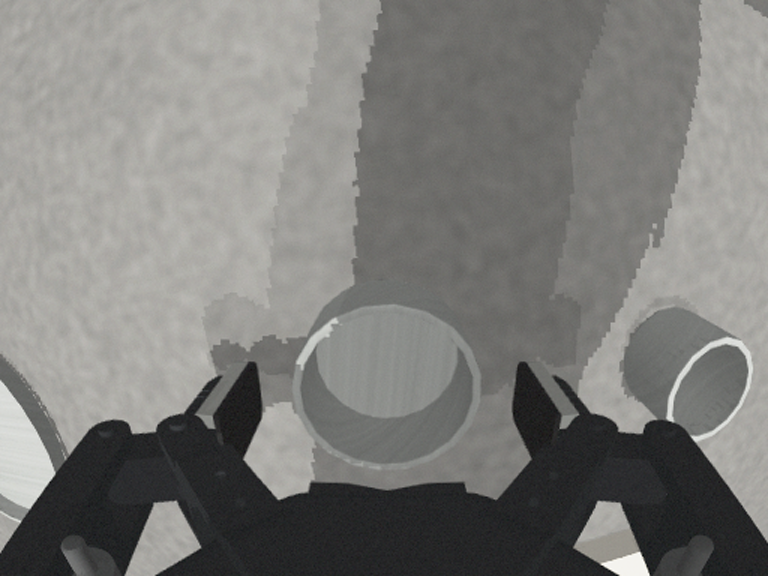

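```bash

python3 -m crank '[{"x":0,"y":0,"z":0.3,"twist":0,"gripper":0},{"x":0,"y":0,"z":0,"twist":0,"gripper":0.4},{"x":0,"y":0,"z":0,"twist":0,"gripper":0.5},{"x":0,"y":0,"z":0,"twist":0,"gripper":0.5},{"x":0,"y":0,"z":0,"twist":0,"gripper":0.5},{"x":0,"y":0,"z":0,"twist":0,"gripper":0.5}]'
python3 -m crank '[{"x":0,"y":0,"z":-0.5,"twist":0,"gripper":0.5},{"x":0,"y":0,"z":-1.5,"twist":0,"gripper":0.5},{"x":0,"y":0,"z":-3,"twist":0,"gripper":0.5},{"x":0,"y":0,"z":-4,"twist":0,"gripper":0.5},{"x":0,"y":0,"z":0,"twist":0,"gripper":0.5},{"x":0,"y":0,"z":0,"twist":0,"gripper":0.5}]'
python3 -c "
from h import *
plan(619,1,170,180)
w=snapshot('wrist'); save(w,'w11.png',scale=1.5)
q=snapshot('side'); save(q,'d11.png',(180,80,360,240),4)
"
```

```text
time: 23.25
eef_pos: [427.9, -122.9, 82.5]
tool_rot: [0.0, 0.061, 0.998, -0.0]
ft_force: [-2.5, 0.2, 8.9]
finger_gap: 57.7
time: 24.0
eef_pos: [427.7, -122.7, 171.6]
tool_rot: [-0.0, 0.061, 0.998, 0.0]
ft_force: [-0.4, -0.1, -1.5]
finger_gap: 57.4
t 24.0 pos [ 427.7 -122.7  171.6] phi 173.0 gap 57.4 F [-0.4 -0.1 -1.5]
 shift cm (before twist) [-17.49  14.6    0.15] len 22.8 twist -7.0 j6 -9
 shift cm (after twist) [-19.13  12.37   0.15]
```

View pics/w11.png

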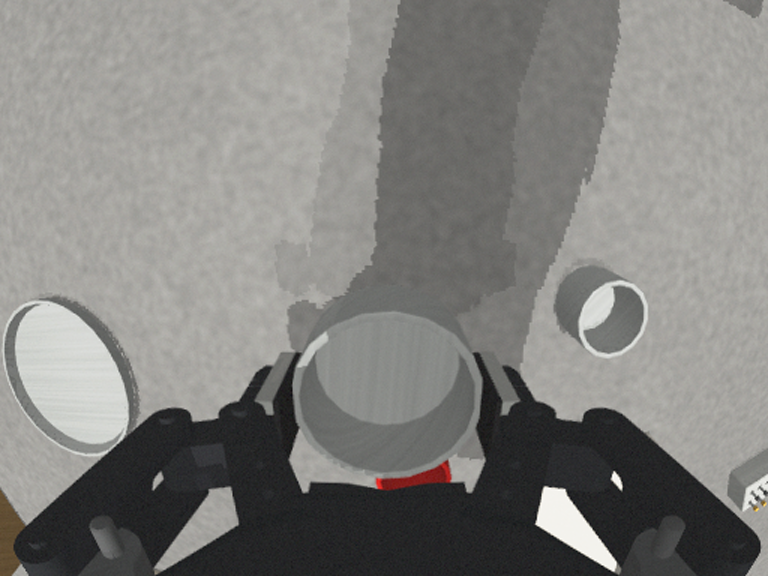

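View pics/d11.png

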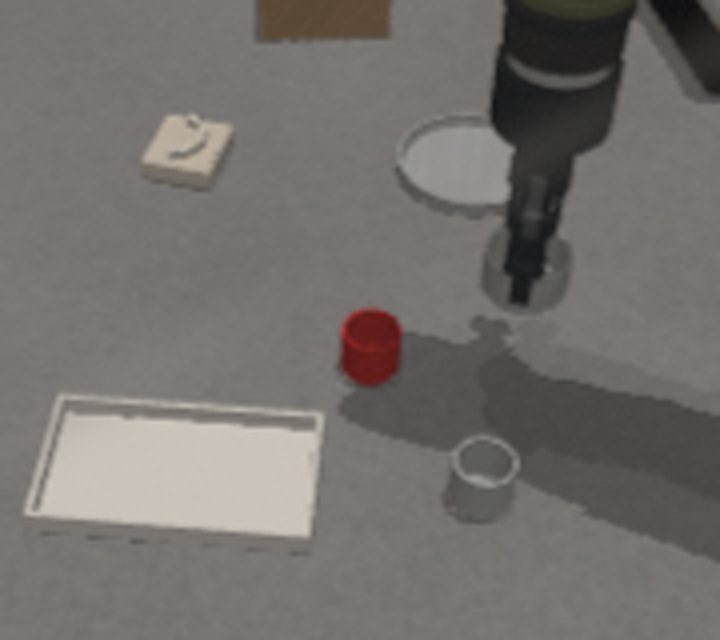

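```bash

python3 -c "
from h import *
plan(692,4.5,130,180)"
python3 -m crank '[{"x":0,"y":0,"z":0,"twist":-7,"gripper":0.5},{"x":-4.4,"y":2.12,"z":0,"twist":0,"gripper":0.5},{"x":-4.4,"y":2.12,"z":0,"twist":0,"gripper":0.5},{"x":-4.4,"y":2.12,"z":0,"twist":0,"gripper":0.5},{"x":-4.4,"y":2.12,"z":0,"twist":0,"gripper":0.5},{"x":-4.4,"y":2.12,"z":0,"twist":0,"gripper":0.5},{"x":-4.4,"y":2.1,"z":2,"twist":0,"gripper":0.5},{"x":0,"y":0,"z":2,"twist":0,"gripper":0.5},{"x":0,"y":0,"z":0,"twist":0,"gripper":0.5},{"x":0,"y":0,"z":0,"twist":0,"gripper":0.5},{"x":0,"y":0,"z":0,"twist":0,"gripper":0.5}]'
python3 -c "
from h import *
w=snapshot('wrist'); save(w,'w12.png',scale=1.5)
plan(692,4.5,87,180)
"
```

```text
t 24.1 pos [ 427.  -122.5  170.8] phi 173.0 gap 58.1 F [-1.   0.8 -0.4]
 shift cm (before twist) [-24.77  15.82   4.03] len 29.7 twist -7.0 j6 -9
 shift cm (after twist) [-26.51  12.7    4.03]
time: 25.48
eef_pos: [692.0, 4.0, 133.0]
tool_rot: [0.001, -0.0, 1.0, -0.0]
ft_force: [0.2, 0.2, -0.7]
finger_gap: 57.5
t 25.52 pos [692.1   4.  133.1] phi -180.0 gap 57.9 F [ 0.6  0.1 -1.9]
 shift cm (before twist) [0.01 0.05 4.61] len 4.6 twist 0.0 j6 0
 shift cm (after twist) [0.01 0.05 4.61]
```

View pics/w12.png

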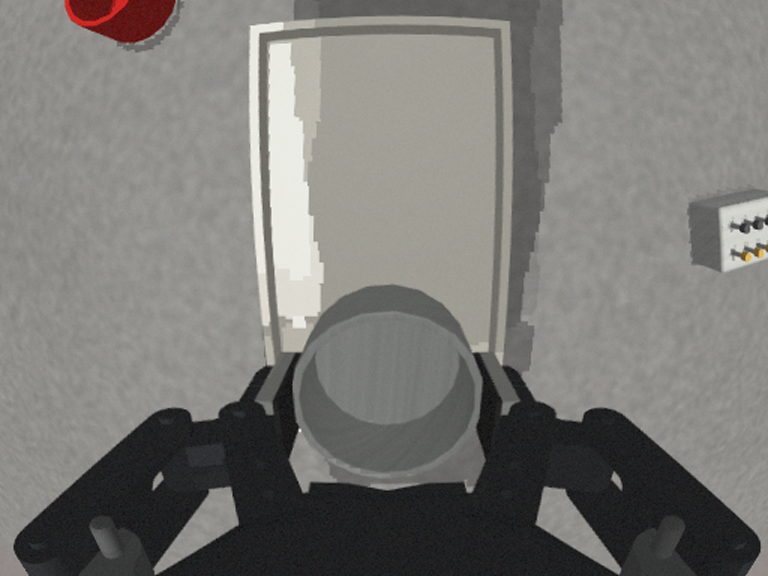

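The cup is over the centre of the tray's far half. Lowering.

```bash

python3 -m crank '[{"x":0,"y":0,"z":2,"twist":0,"gripper":0.5},{"x":0,"y":0,"z":1.7,"twist":0,"gripper":0.5},{"x":0,"y":0,"z":0.5,"twist":0,"gripper":0.5},{"x":0,"y":0,"z":0,"twist":0,"gripper":0.5},{"x":0,"y":0,"z":0,"twist":0,"gripper":0.5},{"x":0,"y":0,"z":0,"twist":0,"gripper":0.5}]'
python3 -m crank '[{"x":0,"y":0,"z":0.2,"twist":0,"gripper":0.5},{"x":0,"y":0,"z":0,"twist":0,"gripper":0.5},{"x":0,"y":0,"z":0,"twist":0,"gripper":0.5}]'

```

```text
time: 26.28
eef_pos: [692.3, 4.4, 90.6]
tool_rot: [0.001, -0.0, 1.0, 0.0]
ft_force: [-0.3, -0.1, -0.7]
finger_gap: 57.9
time: 26.65
eef_pos: [691.8, 4.3, 87.9]
tool_rot: [-0.0, -0.0, 1.0, -0.0]
ft_force: [0.6, 0.1, -1.0]
finger_gap: 57.5
```

```bash

python3 -m crank '[{"x":0,"y":0,"z":0.1,"twist":0,"gripper":0.5},{"x":0,"y":0,"z":0,"twist":0,"gripper":0.5},{"x":0,"y":0,"z":0,"twist":0,"gripper":0.5}]'
python3 -m crank '[{"x":0,"y":0,"z":0.1,"twist":0,"gripper":0.5},{"x":0,"y":0,"z":0,"twist":0,"gripper":0.5},{"x":0,"y":0,"z":0,"twist":0,"gripper":0.5}]'

```

```text
time: 27.02
eef_pos: [691.8, 4.4, 86.9]
tool_rot: [-0.0, -0.0, 1.0, -0.0]
ft_force: [-0.2, -0.2, -0.7]
finger_gap: 57.4
time: 27.4
eef_pos: [691.9, 4.4, 86.6]
tool_rot: [0.0, -0.0, 1.0, -0.0]
ft_force: [-1.8, 0.4, 5.3]
finger_gap: 57.8
```

```bash

python3 -m crank '[{"x":0,"y":0,"z":0,"twist":0,"gripper":0.25},{"x":0,"y":0,"z":0,"twist":0,"gripper":0.15},{"x":0,"y":0,"z":0,"twist":0,"gripper":0.15},{"x":0,"y":0,"z":-1,"twist":0,"gripper":0.15},{"x":0,"y":0,"z":-3,"twist":0,"gripper":0.15},{"x":0,"y":0,"z":-5,"twist":0,"gripper":0.2},{"x":0,"y":0,"z":0,"twist":0,"gripper":0.2},{"x":0,"y":0,"z":0,"twist":0,"gripper":0.2}]'
python3 -c "
from h import *
plan(447,-2,170,180)
w=snapshot('wrist'); save(w,'w13.png',scale=1.5)
"
```

```text
time: 28.4
eef_pos: [691.9, 4.4, 176.3]
tool_rot: [0.0, -0.0, 1.0, 0.0]
ft_force: [-0.4, 0.6, -0.7]
finger_gap: 68.2
t 28.4 pos [691.9   4.4 176.3] phi -180.0 gap 68.2 F [-0.4  0.6 -0.7]
 shift cm (before twist) [24.49 -0.62  0.62] len 24.5 twist 0.0 j6 0
 shift cm (after twist) [24.49 -0.64  0.62]
```

View pics/w13.png

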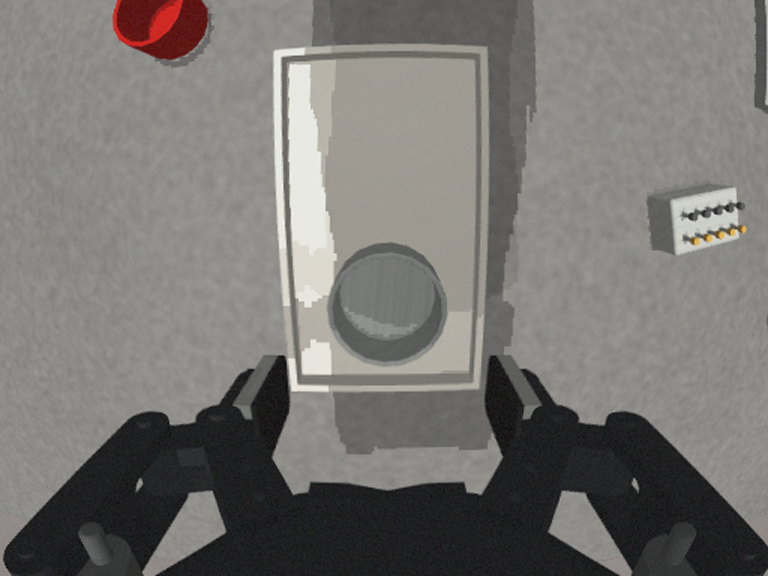

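The wide cup stands upright in the far half of the white tray (387,305). Next is the small steel cup.

```bash

python3 -m crank '[{"x":4.9,"y":-0.13,"z":0,"twist":0,"gripper":0.2},{"x":4.9,"y":-0.13,"z":0,"twist":0,"gripper":0.2},{"x":4.9,"y":-0.13,"z":0,"twist":0,"gripper":0.2},{"x":4.9,"y":-0.13,"z":0,"twist":0,"gripper":0.2},{"x":4.9,"y":-0.12,"z":0,"twist":0,"gripper":0.2},{"x":0,"y":0,"z":0,"twist":0,"gripper":0.2},{"x":0,"y":0,"z":0,"twist":0,"gripper":0.2},{"x":0,"y":0,"z":0,"twist":0,"gripper":0.2}]'
python3 -c "
from h import *
w=snapshot('wrist'); save(w,'w14.png',scale=1.5)
plan(447,-2,85,180)
print([ (proj(w,P,True)*1.5).round() for P in [(445,-1,40),(445,-1,0)]])
print([(d['location'],d['conf']) for d in recognise(w,'small_cup')])
"
```

```text
time: 29.45
eef_pos: [448.0, -2.2, 175.8]
tool_rot: [0.0, -0.0, 1.0, 0.0]
ft_force: [1.0, 0.4, -0.0]
finger_gap: 68.3
t 29.5 pos [447.9  -2.2 175.8] phi -180.0 gap 68.1 F [0.1 0.  0.1]
 shift cm (before twist) [0.09 0.02 9.08] len 9.1 twist 0.0 j6 0
 shift cm (after twist) [0.09 0.02 9.08]
[array([390., 308.]), array([390., 286.])]
[([452.2, -4.6, 20.2], 0.82), ([506.5, -117.7, 18.9], 0.67)]
```

View pics/w14.png

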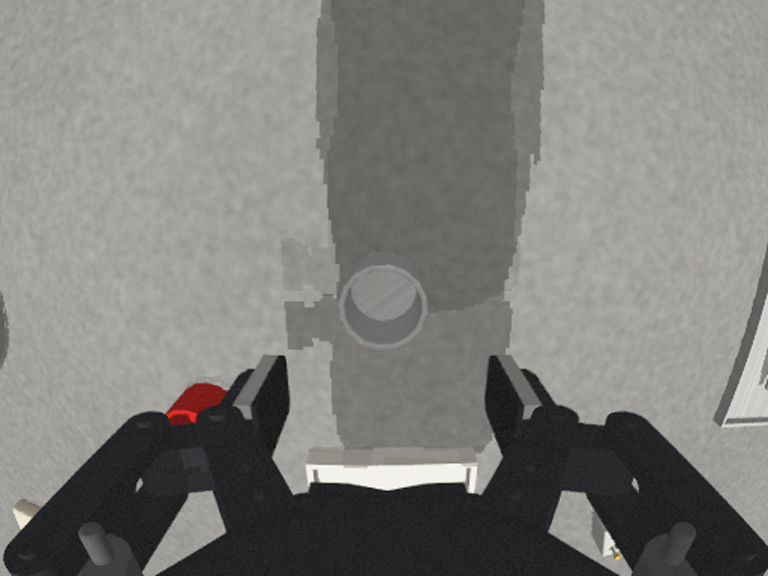

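```bash

python3 -m crank '[{"x":0.1,"y":-0.15,"z":4,"twist":0,"gripper":0.2},{"x":0,"y":0,"z":3.2,"twist":0,"gripper":0.2},{"x":0,"y":0,"z":1.5,"twist":0,"gripper":0.2},{"x":0,"y":0,"z":0,"twist":0,"gripper":0.2},{"x":0,"y":0,"z":0,"twist":0,"gripper":0.2},{"x":0,"y":0,"z":0,"twist":0,"gripper":0.2}]'
python3 -c "
from h import *
w=snapshot('wrist'); save(w,'w15.png',scale=1.5)
plan(446.5,-4,88,180)
"
```

```text
time: 30.3
eef_pos: [446.7, -3.7, 89.7]
tool_rot: [0.001, -0.0, 1.0, 0.0]
ft_force: [-0.1, -0.4, 0.2]
finger_gap: 68.5
t 30.35 pos [446.6  -3.7  89.7] phi -180.0 gap 68.4 F [ 0.7  0.6 -0.4]
 shift cm (before twist) [ 0.01 -0.03  0.17] len 0.2 twist 0.0 j6 -1
 shift cm (after twist) [ 0.01 -0.03  0.17]
```

View pics/w15.png

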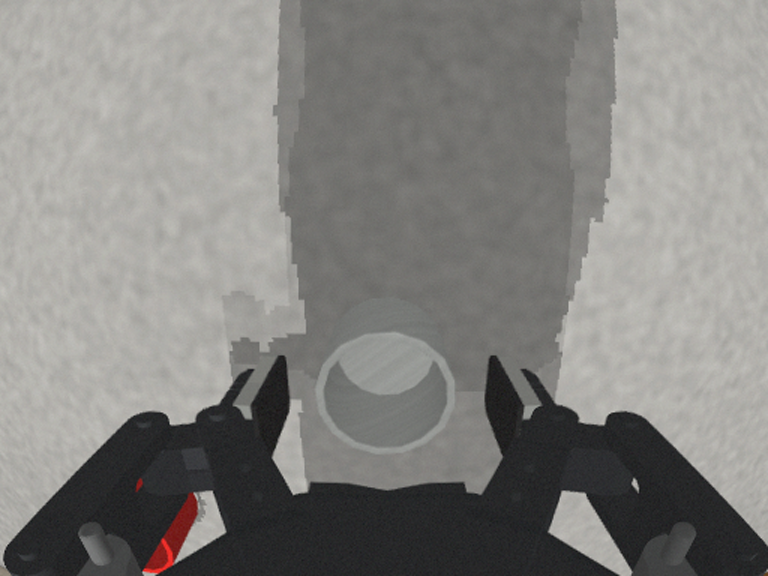

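```bash

python3 -m crank '[{"x":0,"y":0,"z":0,"twist":0,"gripper":0.5},{"x":0,"y":0,"z":0,"twist":0,"gripper":0.65},{"x":0,"y":0,"z":0,"twist":0,"gripper":0.65},{"x":0,"y":0,"z":0,"twist":0,"gripper":0.65},{"x":0,"y":0,"z":0,"twist":0,"gripper":0.65}]'
python3 -m crank '[{"x":0,"y":0,"z":-0.5,"twist":0,"gripper":0.65},{"x":0,"y":0,"z":-1.5,"twist":0,"gripper":0.65},{"x":0,"y":0,"z":-3,"twist":0,"gripper":0.65},{"x":0,"y":0,"z":-4,"twist":0,"gripper":0.65},{"x":0,"y":0,"z":0,"twist":0,"gripper":0.65},{"x":0,"y":0,"z":0,"twist":0,"gripper":0.65}]'
python3 -c "
from h import *
plan(604,3,140,180)
w=snapshot('wrist'); save(w,'w16.png',scale=1.5)
"
```

```text
time: 30.98
eef_pos: [446.2, -3.7, 89.8]
tool_rot: [0.001, -0.0, 1.0, -0.0]
ft_force: [-3.4, 1.2, 7.6]
finger_gap: 42.6
time: 31.72
eef_pos: [445.6, -3.7, 178.6]
tool_rot: [-0.0, -0.0, 1.0, 0.0]
ft_force: [-0.4, -0.3, -0.8]
finger_gap: 42.4
t 31.73 pos [445.6  -3.7 178.6] phi -180.0 gap 42.4 F [-0.4 -0.3 -0.8]
 shift cm (before twist) [-15.84   0.66   3.86] len 16.3 twist 0.0 j6 -1
 shift cm (after twist) [-15.84   0.67   3.86]
```

View pics/w16.png

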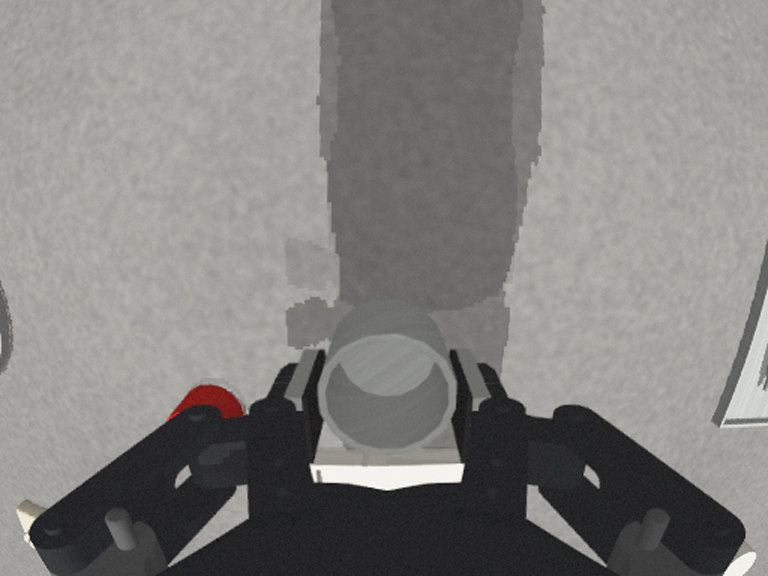

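```bash

python3 -m crank '[{"x":-4,"y":0.17,"z":0,"twist":0,"gripper":0.65},{"x":-4,"y":0.17,"z":0,"twist":0,"gripper":0.65},{"x":-4,"y":0.17,"z":0,"twist":0,"gripper":0.65},{"x":-3.8,"y":0.17,"z":0,"twist":0,"gripper":0.65},{"x":0,"y":0,"z":3,"twist":0,"gripper":0.65},{"x":0,"y":0,"z":1,"twist":0,"gripper":0.65},{"x":0,"y":0,"z":0,"twist":0,"gripper":0.65},{"x":0,"y":0,"z":0,"twist":0,"gripper":0.65},{"x":0,"y":0,"z":0,"twist":0,"gripper":0.65}]'
python3 -c "
from h import *
plan(604,3,93,180)
w=snapshot('wrist'); save(w,'w17.png',scale=1.5)
q=snapshot('side'); save(q,'d17.png',(160,120,340,280),4)
"
```

```text
time: 32.9
eef_pos: [604.2, 3.2, 140.0]
tool_rot: [0.001, -0.0, 1.0, -0.0]
ft_force: [0.4, -0.5, 0.1]
finger_gap: 42.7
t 32.9 pos [604.2   3.2 140. ] phi -180.0 gap 42.7 F [ 0.4 -0.5  0.1]
 shift cm (before twist) [ 0.03 -0.02  4.7 ] len 4.7 twist 0.0 j6 0
 shift cm (after twist) [ 0.03 -0.02  4.7 ]
```

View pics/w17.png

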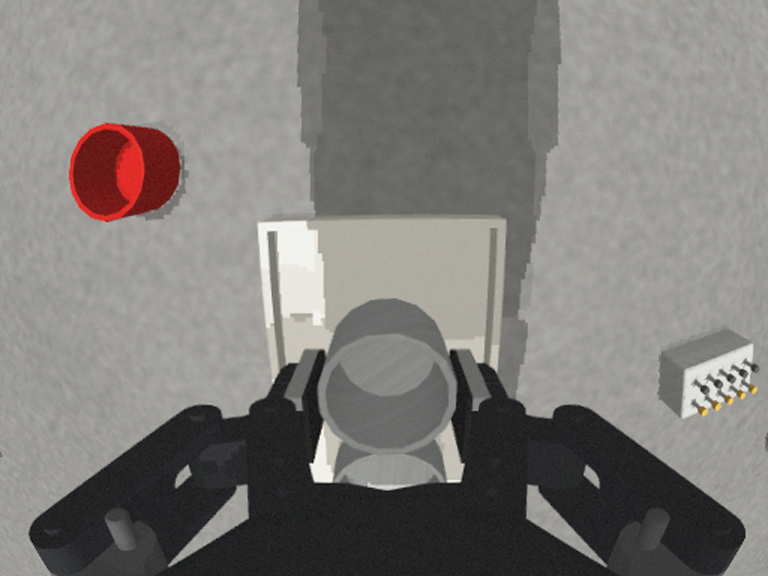

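View pics/d17.png

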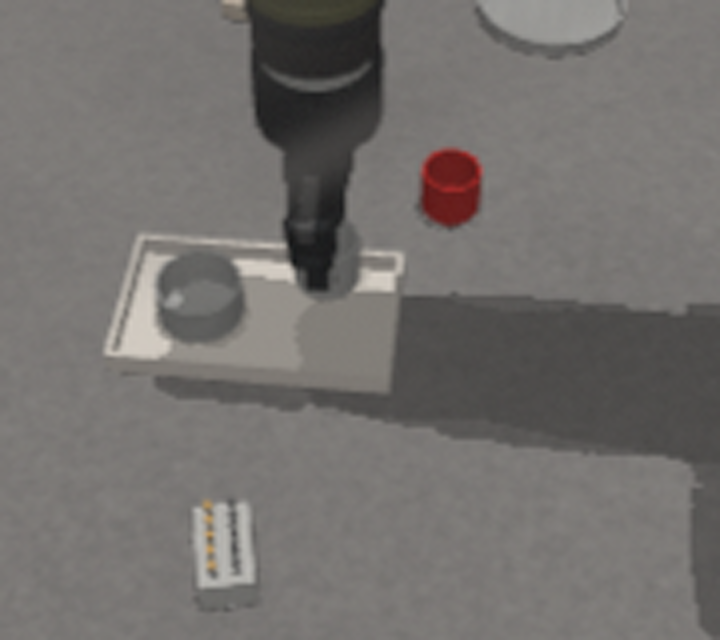

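The small cup hangs over the near half, clear of the wide cup. Lowering.

```bash

python3 -m crank '[{"x":0,"y":0,"z":2,"twist":0,"gripper":0.65},{"x":0,"y":0,"z":1.6,"twist":0,"gripper":0.65},{"x":0,"y":0,"z":0.6,"twist":0,"gripper":0.65},{"x":0,"y":0,"z":0.1,"twist":0,"gripper":0.65},{"x":0,"y":0,"z":0,"twist":0,"gripper":0.65},{"x":0,"y":0,"z":0,"twist":0,"gripper":0.65},{"x":0,"y":0,"z":0,"twist":0,"gripper":0.65}]'
python3 -m crank '[{"x":0,"y":0,"z":0.2,"twist":0,"gripper":0.65},{"x":0,"y":0,"z":0,"twist":0,"gripper":0.65},{"x":0,"y":0,"z":0,"twist":0,"gripper":0.65}]'

```

```text
time: 33.88
eef_pos: [604.1, 3.2, 96.3]
tool_rot: [0.0, -0.0, 1.0, 0.0]
ft_force: [-0.2, 0.2, 0.5]
finger_gap: 42.8
time: 34.25
eef_pos: [603.9, 3.2, 93.9]
tool_rot: [0.0, -0.0, 1.0, 0.0]
ft_force: [-0.3, 0.1, 0.3]
finger_gap: 42.2
```

```bash

python3 -m crank '[{"x":0,"y":0,"z":0.1,"twist":0,"gripper":0.65},{"x":0,"y":0,"z":0,"twist":0,"gripper":0.65},{"x":0,"y":0,"z":0,"twist":0,"gripper":0.65}]'
python3 -m crank '[{"x":0,"y":0,"z":0.1,"twist":0,"gripper":0.65},{"x":0,"y":0,"z":0,"twist":0,"gripper":0.65},{"x":0,"y":0,"z":0,"twist":0,"gripper":0.65}]'

```

```text
time: 34.62
eef_pos: [603.9, 3.2, 93.9]
tool_rot: [0.0, -0.0, 1.0, 0.0]
ft_force: [-2.3, 0.5, 7.9]
finger_gap: 42.5
time: 35.0
eef_pos: [603.9, 3.2, 93.8]
tool_rot: [0.0, -0.0, 1.0, -0.0]
ft_force: [-6.3, -0.0, 14.7]
finger_gap: 42.3
```

```bash

python3 -m crank '[{"x":0,"y":0,"z":-0.1,"twist":0,"gripper":0.65},{"x":0,"y":0,"z":0,"twist":0,"gripper":0.4},{"x":0,"y":0,"z":0,"twist":0,"gripper":0.35},{"x":0,"y":0,"z":0,"twist":0,"gripper":0.35},{"x":0,"y":0,"z":-1,"twist":0,"gripper":0.35},{"x":0,"y":0,"z":-3,"twist":0,"gripper":0.35},{"x":0,"y":0,"z":-4,"twist":0,"gripper":0.35},{"x":0,"y":0,"z":0,"twist":0,"gripper":0.35},{"x":0,"y":0,"z":0,"twist":0,"gripper":0.35}]'
python3 -c "
from h import *
plan(639.5,196,170,102)
w=snapshot('wrist'); save(w,'w18.png',scale=1.5)
"
```

```text
time: 36.12
eef_pos: [603.8, 3.2, 173.1]
tool_rot: [0.0, -0.0, 1.0, 0.0]
ft_force: [-0.3, 0.4, 0.2]
finger_gap: 55.8
t 36.12 pos [603.8   3.2 173.1] phi -180.0 gap 55.8 F [-0.3  0.4  0.2]
 shift cm (before twist) [-3.58 19.28  0.31] len 19.6 twist 78.0 j6 0
 shift cm (after twist) [18.11  7.5   0.31]
```

View pics/w18.png

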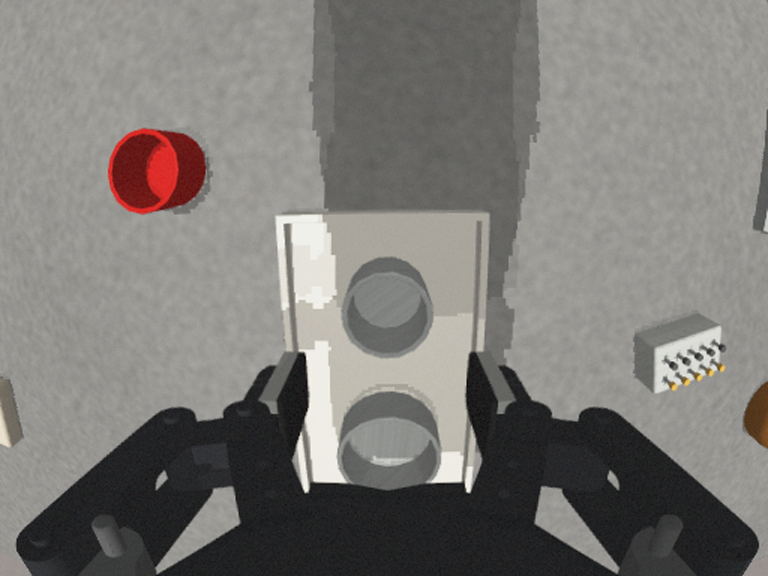

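Both cups stand upright and apart in the white tray (387,313 and 388,440). Next is the bur block.

```bash

python3 -m crank '[{"x":-0.9,"y":4.82,"z":0,"twist":0,"gripper":0.35},{"x":-0.9,"y":4.82,"z":0,"twist":0,"gripper":0.35},{"x":-0.9,"y":4.82,"z":0,"twist":0,"gripper":0.35},{"x":-0.9,"y":4.82,"z":0,"twist":0,"gripper":0.35},{"x":0,"y":0,"z":0,"twist":10,"gripper":0.35},{"x":0,"y":0,"z":0,"twist":10,"gripper":0.35},{"x":0,"y":0,"z":0,"twist":10,"gripper":0.35},{"x":0,"y":0,"z":0,"twist":10,"gripper":0.35},{"x":0,"y":0,"z":0,"twist":10,"gripper":0.35},{"x":0,"y":0,"z":0,"twist":10,"gripper":0.35},{"x":0,"y":0,"z":0,"twist":10,"gripper":0.35},{"x":0,"y":0,"z":0,"twist":8,"gripper":0.35}]'
python3 -m crank '[{"x":0,"y":0,"z":0,"twist":0,"gripper":0.35},{"x":0,"y":0,"z":0,"twist":0,"gripper":0.35}]'
python3 -c "
from h import *
w=snapshot('wrist'); save(w,'w19.png',scale=1.5)
plan(639.5,196,80,102)
print([ (proj(w,P,True)*1.5).round() for P in [(639.5,196,28),(639.5,196,0)]])
print([(d['location'],d['conf']) for d in recognise(w,'bur_block')])
"
```

```text
time: 37.67
eef_pos: [638.8, 195.8, 171.2]
tool_rot: [-0.001, 0.631, 0.776, -0.001]
ft_force: [-0.3, 0.6, -0.1]
finger_gap: 55.5
time: 37.92
eef_pos: [639.3, 195.9, 172.0]
tool_rot: [-0.0, 0.628, 0.778, -0.001]
ft_force: [2.0, -0.4, 0.3]
finger_gap: 55.6
t 37.98 pos [639.4 195.9 172.3] phi 102.1 gap 55.6 F [0.8 1.  0.4]
 shift cm (before twist) [0.01 0.02 9.23] len 9.2 twist 0.1 j6 95
 shift cm (after twist) [0.01 0.02 9.23]
[array([387., 308.]), array([387., 293.])]
[([639.4, 197.5, 28.3], 0.82)]
```

View pics/w19.png

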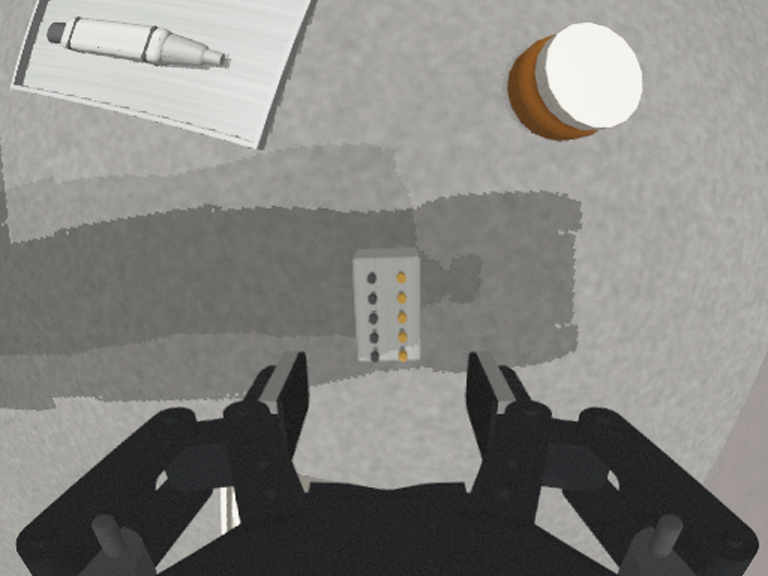

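```bash

python3 -m crank '[{"x":0,"y":0,"z":4,"twist":-1,"gripper":0.35},{"x":0,"y":0,"z":3.5,"twist":0,"gripper":0.35},{"x":0,"y":0,"z":1.6,"twist":0,"gripper":0.35},{"x":0,"y":0,"z":0,"twist":0,"gripper":0.35},{"x":0,"y":0,"z":0,"twist":0,"gripper":0.35},{"x":0,"y":0,"z":0,"twist":0,"gripper":0.7},{"x":0,"y":0,"z":0,"twist":0,"gripper":0.75},{"x":0,"y":0,"z":0,"twist":0,"gripper":0.75},{"x":0,"y":0,"z":0,"twist":0,"gripper":0.75},{"x":0,"y":0,"z":0,"twist":0,"gripper":0.75}]'
python3 -m crank '[{"x":0,"y":0,"z":-0.5,"twist":0,"gripper":0.75},{"x":0,"y":0,"z":-1.5,"twist":0,"gripper":0.75},{"x":0,"y":0,"z":-3,"twist":0,"gripper":0.75},{"x":0,"y":0,"z":-5,"twist":0,"gripper":0.75},{"x":0,"y":0,"z":0,"twist":0,"gripper":0.75},{"x":0,"y":0,"z":0,"twist":0,"gripper":0.75}]'
python3 -c "
from h import *
plan(460,-368,170)
w=snapshot('wrist'); save(w,'w20.png',scale=1.5)
# dish centre from scene/side pics
p=snapshot('scene'); q=snapshot('side')
save(p,'s20.png',(150,100,215,150),10); save(q,'d20.png',(265,95,330,145),10)
"
```

```text
time: 39.28
eef_pos: [640.8, 196.4, 83.8]
tool_rot: [0.001, 0.622, 0.783, 0.001]
ft_force: [-0.8, 0.4, 6.2]
finger_gap: 32.6
time: 40.02
eef_pos: [639.7, 196.0, 182.4]
tool_rot: [0.0, 0.622, 0.783, 0.0]
ft_force: [-0.6, 0.7, -1.6]
finger_gap: 32.5
t 40.02 pos [639.7 196.  182.4] phi 103.0 gap 32.5 F [-0.6  0.7 -1.6]
 shift cm (before twist) [-50.9  -30.23   1.22] len 59.2 twist 0 j6 94
```

View pics/w20.png

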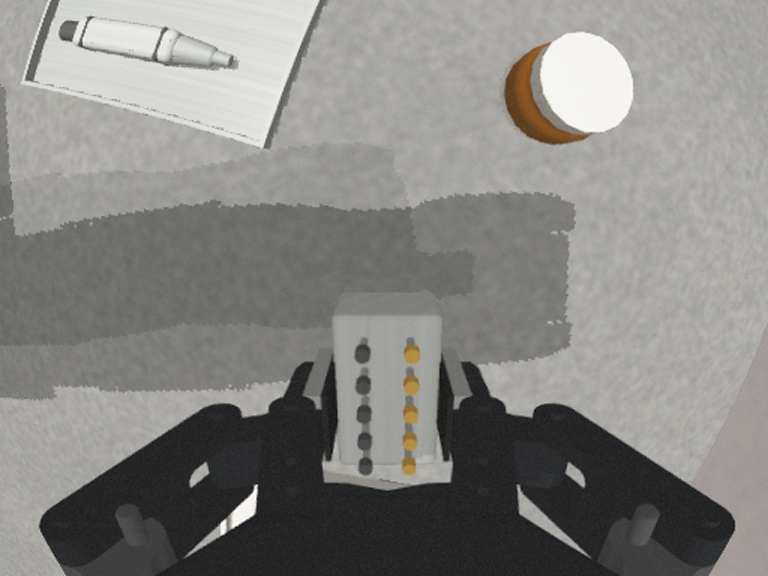

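View pics/s20.png

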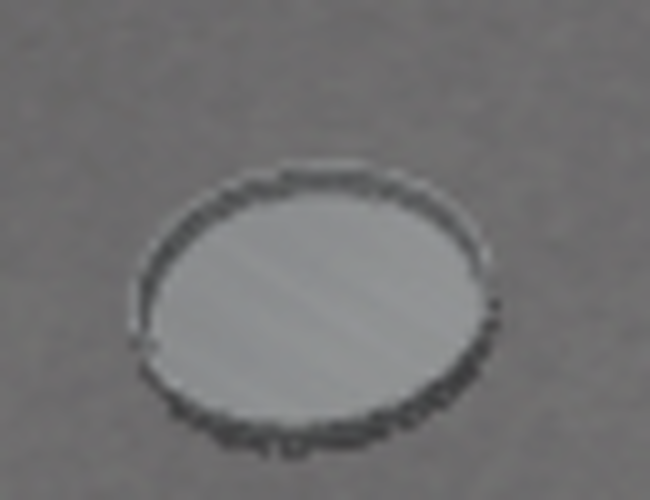

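View pics/d20.png

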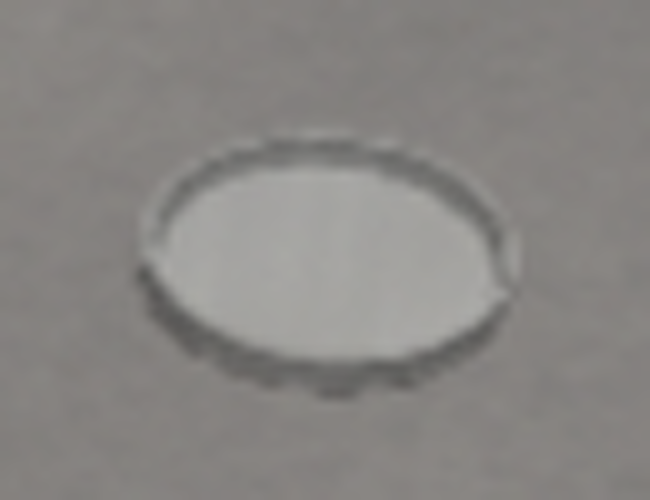

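```bash

python3 -c "
from h import *
p=snapshot('scene'); q=snapshot('side')
print(onz(p,181,129,14),onz(q,298,119.1,14)); plan(460,-369,182)"
python3 -m crank '[{"x":-4.9,"y":-2.85,"z":0,"twist":0,"gripper":0.75},{"x":-4.9,"y":-2.85,"z":0,"twist":0,"gripper":0.75},{"x":-4.9,"y":-2.85,"z":0,"twist":0,"gripper":0.75},{"x":-4.9,"y":-2.85,"z":0,"twist":0,"gripper":0.75},{"x":-4.9,"y":-2.85,"z":0,"twist":0,"gripper":0.75},{"x":-4.9,"y":-2.85,"z":0,"twist":0,"gripper":0.75},{"x":-4.9,"y":-2.85,"z":0,"twist":0,"gripper":0.75},{"x":-4.9,"y":-2.85,"z":0,"twist":0,"gripper":0.75},{"x":-4.9,"y":-2.85,"z":0,"twist":0,"gripper":0.75},{"x":-3,"y":-2,"z":0,"twist":0,"gripper":0.75},{"x":0,"y":0,"z":0,"twist":0,"gripper":0.75},{"x":0,"y":0,"z":0,"twist":0,"gripper":0.75}]'
python3 -c "
from h import *
w=snapshot('wrist'); save(w,'w21.png',scale=1.5); plan(460,-369,130)"
```

```text
[ 460.65301536 -360.0464141 ] [ 458.79528545 -360.41196341]
t 40.27 pos [639.  195.8 180.6] phi 103.0 gap 32.5 F [-0.5  0.1 -1.1]
 shift cm (before twist) [-50.99 -30.17  -0.06] len 59.2 twist 0 j6 94
time: 41.78
eef_pos: [476.3, -324.7, 181.3]
tool_rot: [-0.001, 0.622, 0.783, 0.0]
ft_force: [0.1, 0.7, -0.3]
finger_gap: 32.3
t 41.83 pos [ 476.6 -324.3  181.5] phi 103.1 gap 32.8 F [-0.6 -0.1 -1. ]
 shift cm (before twist) [-3.98 -2.62  5.14] len 7.0 twist 0 j6 43
```

View pics/w21.png

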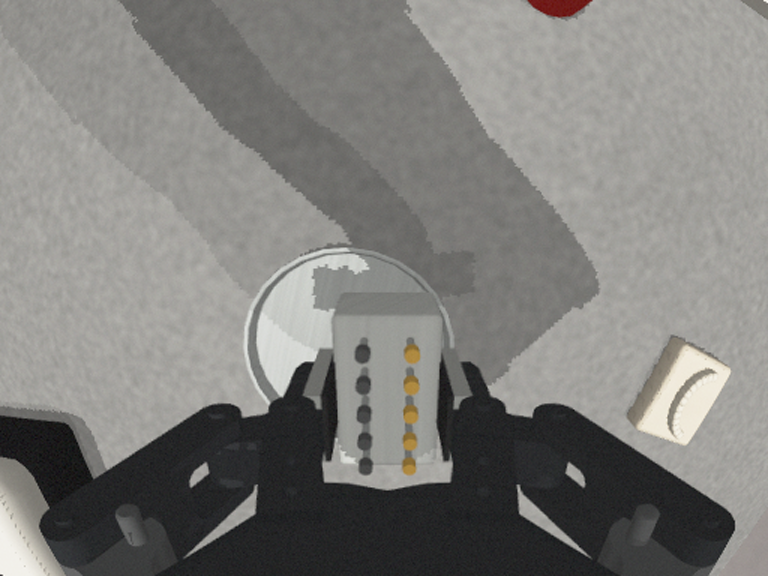

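```bash

python3 -c "
from h import *
w=snapshot('wrist'); print([onz(w,u/1.5,v/1.5,14,True) for u,v in [(350,347),(246,335),(453,335),(348,247)]])
plan(460,-361,115)"
```

```text
[array([ 463.36550131, -359.23879292]), array([ 401.64903264, -366.76960726]), array([ 519.40120409, -338.73496199]), array([ 450.44503913, -302.49945879])]
t 41.88 pos [ 476.7 -324.1  181.6] phi 103.1 gap 32.5 F [-0.5 -0.1 -1.1]
 shift cm (before twist) [-3.22 -2.47  6.66] len 7.8 twist 0 j6 43
```

```bash

python3 -m crank '[{"x":-3.2,"y":-2.4,"z":0,"twist":0,"gripper":0.75},{"x":0,"y":0,"z":4,"twist":0,"gripper":0.75},{"x":0,"y":0,"z":2,"twist":0,"gripper":0.75},{"x":0,"y":0,"z":0,"twist":0,"gripper":0.75},{"x":0,"y":0,"z":0,"twist":0,"gripper":0.75},{"x":0,"y":0,"z":0,"twist":0,"gripper":0.75}]'
python3 -c "
from h import *
w=snapshot('wrist'); save(w,'w22.png',scale=1.5); plan(461,-361,88)
q=snapshot('side'); save(q,'d22.png',(250,60,350,150),6)"
```

```text
time: 42.62
eef_pos: [461.4, -362.0, 123.2]
tool_rot: [0.001, 0.622, 0.783, 0.0]
ft_force: [0.4, -0.4, -1.1]
finger_gap: 32.7
t 42.67 pos [ 461.2 -362.   123.1] phi 103.1 gap 32.5 F [-0.6  0.1 -1. ]
 shift cm (before twist) [ 0.11 -0.    3.51] len 3.5 twist 0 j6 39
```

View pics/w22.png

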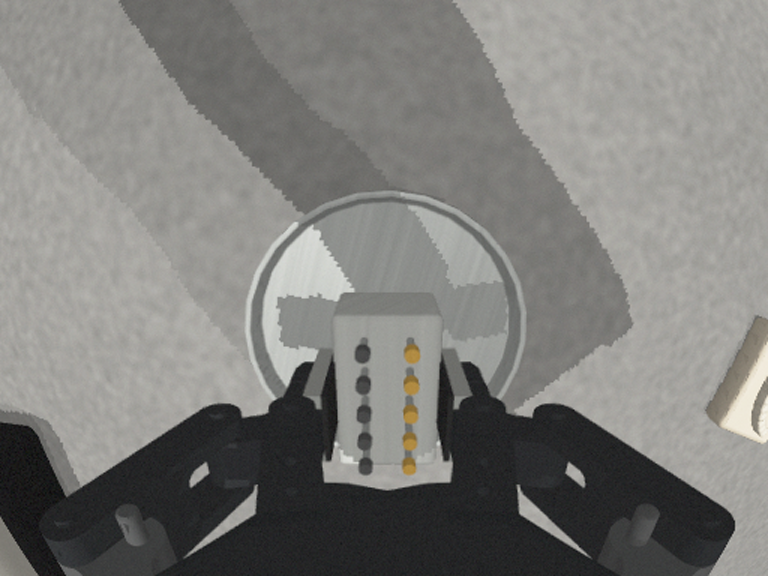

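View pics/d22.png

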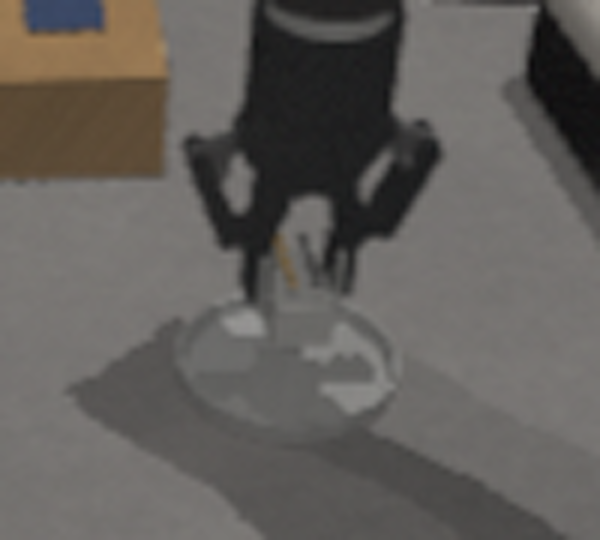

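Centred over the dish. Lowering.

```bash

python3 -m crank '[{"x":0,"y":0,"z":2,"twist":0,"gripper":0.75},{"x":0,"y":0,"z":1,"twist":0,"gripper":0.75},{"x":0,"y":0,"z":0.4,"twist":0,"gripper":0.75},{"x":0,"y":0,"z":0,"twist":0,"gripper":0.75},{"x":0,"y":0,"z":0,"twist":0,"gripper":0.75},{"x":0,"y":0,"z":0,"twist":0,"gripper":0.75}]'
python3 -m crank '[{"x":0,"y":0,"z":0.2,"twist":0,"gripper":0.75},{"x":0,"y":0,"z":0,"twist":0,"gripper":0.75},{"x":0,"y":0,"z":0,"twist":0,"gripper":0.75}]'

```

```text
time: 43.48
eef_pos: [460.7, -362.0, 88.4]
tool_rot: [0.0, 0.622, 0.783, 0.0]
ft_force: [-0.5, 0.7, -0.7]
finger_gap: 32.7
time: 43.85
eef_pos: [460.7, -362.0, 86.7]
tool_rot: [0.001, 0.622, 0.783, 0.0]
ft_force: [-0.5, 1.4, 5.0]
finger_gap: 32.7
```

Contact (5 N). Release, lift, and check everything.

```bash

python3 -m crank '[{"x":0,"y":0,"z":0,"twist":0,"gripper":0.55},{"x":0,"y":0,"z":0,"twist":0,"gripper":0.48},{"x":0,"y":0,"z":0,"twist":0,"gripper":0.48},{"x":0,"y":0,"z":-1,"twist":0,"gripper":0.48},{"x":0,"y":0,"z":-3,"twist":0,"gripper":0.48},{"x":0,"y":0,"z":-6,"twist":0,"gripper":0.48},{"x":0,"y":0,"z":-4,"twist":0,"gripper":0.4},{"x":0,"y":0,"z":0,"twist":0,"gripper":0.4},{"x":0,"y":0,"z":0,"twist":0,"gripper":0.4}]'
python3 -c "
from h import *
w=snapshot('wrist'); save(w,'w23.png',scale=1.5)
p=snapshot('scene'); save(p,'s23.png',scale=1.5)
q=snapshot('side'); save(q,'d23.png',scale=1.5)
plan(461,-361,88)"
```

```text
time: 44.98
eef_pos: [460.2, -361.6, 225.9]
tool_rot: [0.0, 0.622, 0.783, -0.0]
ft_force: [0.3, -0.6, -0.4]
finger_gap: 51.5
t 45.12 pos [ 459.7 -361.2  224.5] phi 103.0 gap 51.5 F [-0.6 -0.3 -0.1]
 shift cm (before twist) [-0.04  0.16 13.65] len 13.6 twist 0 j6 39
```

View pics/w23.png

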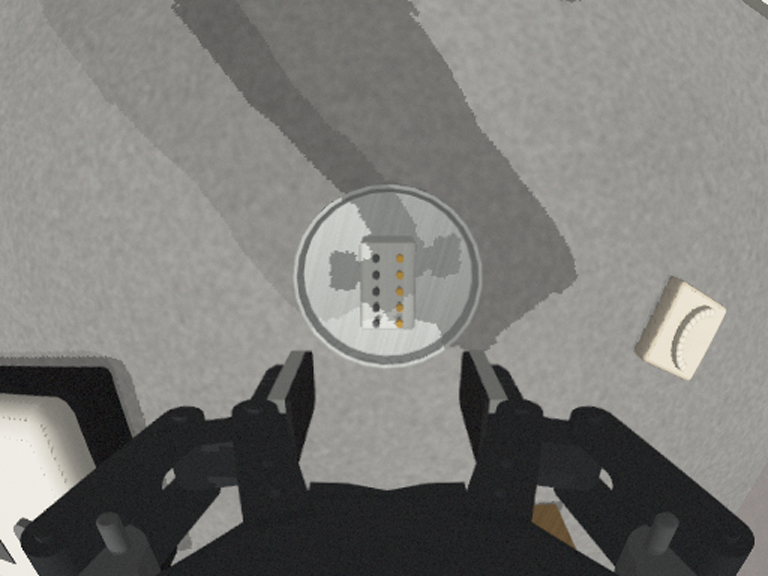

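View pics/s23.png

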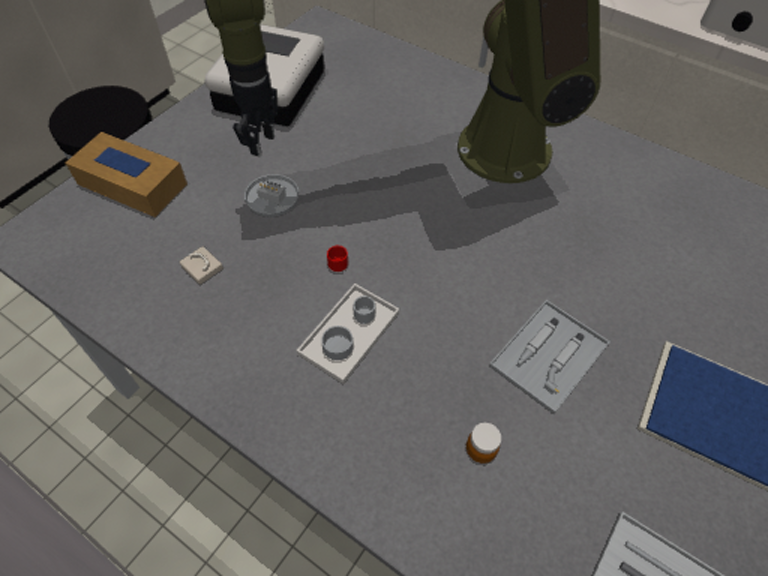

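View pics/d23.png

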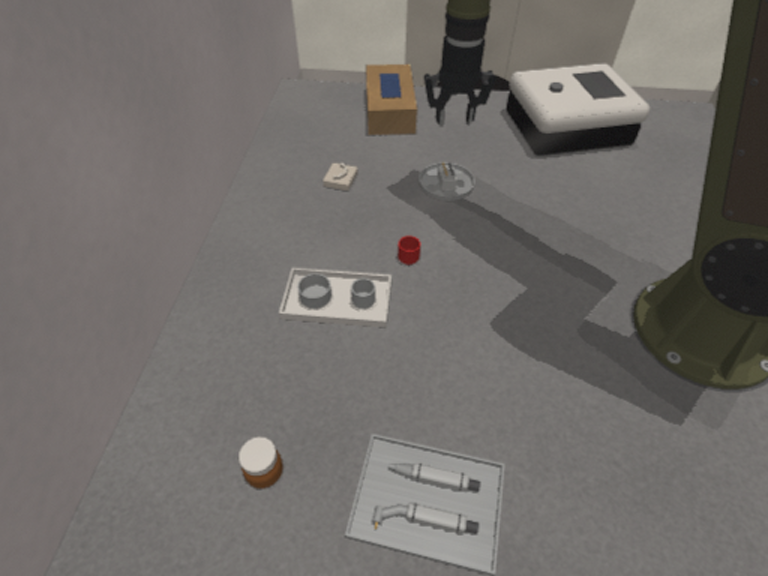

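The last pictures show everything in place:
- **Bur block:** upright in the dish centre (387,283 in the wrist view).
- **Cups:** both upright in the white tray.
- **Handpieces:** both flat in the long tray.
- **Jar, cast and red cup:** at the same pixels as at the start.

The robot is clear of everything.

```bash
python3 -c "
from station import *
print(hand_in())"
```

```text
the job is handed in; nothing more can be done
None
```

The job is done and handed in at about 45 s of the 128 s allowed; no verdict was reported. In the order asked:

- **Handpieces:** the straight and the angled handpiece lie flat side by side in the long steel tray, not touching each other or the walls.
- **Cups:** the wide and the small steel cup stand upright and apart on the floor of the white tray.
- **Bur block:** it stands upright in the middle of the round dish.

**Last checks:** the scene, side and wrist pictures all showed this. The gripper was empty and well above everything. The jar, the cast and the red look-alike cup were at the same pixels as at the start.

**Set-down forces:** each item was lowered until it touched before I let go, at about 5–9 N. The small cup reached about 15 N from one extra 1 mm step, and I backed that off before release. I saw no drops or slips.

**Disagreements:** positions from the different cameras differed by 2–6 mm, so I corrected each grasp from the wrist view. The recogniser gave a few false finds, such as the bur block reported at the jar and the wide cup, and I rejected these against the pictures.

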